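# Draw the stuck keys from the mould clamp

### The job

Use the hooked pick to drag every steel key out of the narrow slots of the candle-mould clamp onto its front plate, and to hook the small grey tote over its front wall and pull it forward until it stands wholly clear of the low shelf; do not touch a key with the gripper while its head is still in the slot, nor the tote while it is under the shelf. Then put all the keys in the tote and lay the pick back in both cradles of its rest, leaving the tote upright clear of the shelf and the other things on the table undisturbed.

Things in the scene. Friction and masses are not known exactly. Their poses are not given: they have to be found in the camera images.
- clamp: fixed aluminium clamp. Origin at table level, middle of the slot-mouth plane; x into the slots, z up. Block x 0 to 110, 210 wide (y), 32 high (back wall, x 100 to 110, only 16); four slots along x, open above and in front, 14 wide, 100 long, centred at y -75, -25, 25, 75. Slot floor 4 mm above the table, continued flush by a 4 mm front plate from x 0 to -80, 210 wide. (mm)
- key1: dark steel gib-head key, 35 g: bar 36 long (x), 10 wide, 8 high, with an upstanding head 8 long, 10 wide, 22 high at one end. Origin under the middle of the head; +x towards the tail (key spans x -4 to 40), z up; head's rear face at x = 4. Starts on the floor of a clamp slot, head 15 to 40 mm inside the mouth, tail inward. May be absent: 2 to 4 keys are there.
- key2: dark steel gib-head key, 35 g: bar 36 long (x), 10 wide, 8 high, with an upstanding head 8 long, 10 wide, 22 high at one end. Origin under the middle of the head; +x towards the tail (key spans x -4 to 40), z up; head's rear face at x = 4. Starts on the floor of a clamp slot, head 15 to 40 mm inside the mouth, tail inward. May be absent: 2 to 4 keys are there.
- key3: dark steel gib-head key, 35 g: bar 36 long (x), 10 wide, 8 high, with an upstanding head 8 long, 10 wide, 22 high at one end. Origin under the middle of the head; +x towards the tail (key spans x -4 to 40), z up; head's rear face at x = 4. Starts on the floor of a clamp slot, head 15 to 40 mm inside the mouth, tail inward. May be absent: 2 to 4 keys are there.
- key4: dark steel gib-head key, 35 g: bar 36 long (x), 10 wide, 8 high, with an upstanding head 8 long, 10 wide, 22 high at one end. Origin under the middle of the head; +x towards the tail (key spans x -4 to 40), z up; head's rear face at x = 4. Starts on the floor of a clamp slot, head 15 to 40 mm inside the mouth, tail inward. May be absent: 2 to 4 keys are there.
- pick: hooked pick, 140 g. Origin in the middle of its black box handle, 110 long (x), 20 wide (y), 24 high; +x to the hook end, z up. A 6 mm round rod runs along the axis to x = 130, then bends straight down 63 mm to its tip. Starts lying in the rest's two cradles, hook hanging down on the side away from the robot.
- pick_tip (a point): lowest point of the pick's hook, at (130, 0, -63) mm in the pick's frame, on the centre line of the 6 mm rod.
- pick_rest: fixed wooden rest. Origin at its foot at table level; x along the pick lying in it, z up. Base 120 x 60 x 8 mm; two U-shaped cradles, 8 thick, at x = -42 and 42: floors 70 mm above the table, 27 mm wide between cheeks that rise to 84 mm.
- rest_point (a point): where the middle of the pick's handle belongs: on the rest's axis, 82 mm above the table.
- shelf: fixed low wooden shelf, open in front and behind. Origin at table level below the middle of its front edge; x points in under it, z up. Top of four wooden slats 34 wide with 28 gaps, 220 deep, 336 wide in all, underside 145, top 161 mm high; side panels leave 300 mm between them (y -150 to 150). Stock stands on its back slats.
- tote: small loose grey open-topped tote, 120 deep (x) by 190 wide (y) by 50 high, walls and floor 4 mm, about 0.18 to 0.35 kg. Origin in the middle of its underside, z up; its front wall is at x = -60 mm. Starts under the shelf, its front wall 35 to 55 mm behind the shelf's front edge.
- bottle: green glass bottle, 64 across, 190 high; leave alone. Origin under its middle.
- jar: glass jar with steel cap, 60 across, 75 high; leave alone. Origin under its middle.
- scraper: paint scraper lying flat, 190 x 85 x 18 mm; leave alone. Origin near its blade.
- pillar_candle: standing beeswax candle, 44 across, 150 high; leave alone. Origin under its middle.
- weight: brass weight, 36 across, 20 high; leave alone. Origin under its middle.
- screwdriver: screwdriver lying on the white board; leave alone.
- wax_stub: stub of wax, 36 across, 30 high, on the white board; leave alone. Origin under its middle.
Not all that is in view belongs to the job. Several things have the shape of the pick_rest; the one meant has the colours described above.

How it is judged (in metres and radians):
On the way, in this order (a step that is already met when the one before it is completed fails the run):
1. the pick is taken up from its rest (height (world z) of pick above 0.1 m), for 0.1 s.
2. every key has been drawn out of its slot and the tote stands clear of the shelf (x of each of key1, key2, key3, key4 in the frame of clamp below -0.03 m and x of tote in the frame of shelf below -0.055 m), for 0.1 s.
At the end, for the whole second after the job is handed in: Every key that is present lies at rest inside the tote (below its rim); the tote stands upright on the table with its middle at least 55 mm in front of the shelf's front edge; the pick lies in both cradles of its rest (handle's middle within 15 mm of its place, upright within 0.12 rad) (x of key1 in the frame of tote between -0.058 and 0.058 m and y of key1 in the frame of tote between -0.093 and 0.093 m and z of key1 in the frame of tote between -0.005 and 0.042 m and linear speed of each of key1, key2, key3, key4 below 0.03 m/s and x of key2 in the frame of tote between -0.058 and 0.058 m and y of key2 in the frame of tote between -0.093 and 0.093 m and z of key2 in the frame of tote between -0.005 and 0.042 m and x of key3 in the frame of tote between -0.058 and 0.058 m and y of key3 in the frame of tote between -0.093 and 0.093 m and z of key3 in the frame of tote between -0.005 and 0.042 m and x of key4 in the frame of tote between -0.058 and 0.058 m and y of key4 in the frame of tote between -0.093 and 0.093 m and z of key4 in the frame of tote between -0.005 and 0.042 m and x of tote in the frame of shelf below -0.055 m and angle between tote's own z axis and vertical below 0.1 rad and height (world z) of tote below 0.015 m and linear speed of each of tote, pick below 0.02 m/s and distance between pick and rest_point below 0.015 m and angle between pick's own z axis and vertical below 0.12 rad); the robot touches nothing.
It fails at once if the gripper touches the tote while its middle is not yet in front of the shelf's edge (contact force between the fingers and tote above 0.5 N and x of tote in the frame of shelf above 0 m).
It fails at once if the gripper touches a key while its head is in the slot ((contact force between the fingers and key1 above 0.5 N and x of key1 in the frame of clamp between 0.003 and 0.11 m and y of key1 in the frame of clamp between -0.105 and 0.105 m and z of key1 in the frame of clamp below 0.03 m) or (contact force between the fingers and key2 above 0.5 N and x of key2 in the frame of clamp between 0.003 and 0.11 m and y of key2 in the frame of clamp between -0.105 and 0.105 m and z of key2 in the frame of clamp below 0.03 m) or (contact force between the fingers and key3 above 0.5 N and x of key3 in the frame of clamp between 0.003 and 0.11 m and y of key3 in the frame of clamp between -0.105 and 0.105 m and z of key3 in the frame of clamp below 0.03 m) or (contact force between the fingers and key4 above 0.5 N and x of key4 in the frame of clamp between 0.003 and 0.11 m and y of key4 in the frame of clamp between -0.105 and 0.105 m and z of key4 in the frame of clamp below 0.03 m)).
It fails at once if another thing on the table is disturbed (moved over 30 mm) (distance of any of bottle, jar, scraper, pillar_candle, weight, screwdriver, wax_stub from where it was at the start of the episode above 0.03 m).
Of key1, key2, key3, key4 only 2 to 4 are there at a start; the rules pass over those that are not, and their reading is None.
At some moment in a run one of tote, key1, key2, key3, key4 may be knocked a few centimetres aside while the robot is not near it.
It also fails if it takes over 210 s, if anything falls off the work surface, if the arm or the gripper's body presses on something with over 40 N, if the wrist force passes 120 N, or if a joint passes its speed limit or range.

### The arm

A 6-joint arm with a two-finger parallel gripper is mounted at the origin on the work surface. World frame = base frame: x ahead of the robot, y to its left, z up, the work surface at z = 0. Lengths are in m, angles in degrees, forces in N, time in s.
With the tool pointing down it reaches from about 0.375 to 0.9 m from the base axis. Payload 3.1 kg.
Tool frame: the origin (TCP) lies where the fingers leave the gripper's body, on its centre line; the fingertips stand 70 mm ahead of it and the grasp point (between the pads) lies 51 mm ahead of it; z points along the fingers, y is the line along which they close (so a half turn about z gives the same grasp; the last joint's range is limited). The gripper opens to 87 mm and grips with 3 to 60 N. Pads are 19 mm wide; open, the fingers measure 117 mm over their backs; the gripper's body (75 mm by 190 mm) begins 51 mm behind the grasp point.
Start: joints at [-78.123, 30.224, 82.088, -0, 67.689, -10.227], TCP at [0.235, -0.579, 0.292] pointing down, gripper open.
Joint ranges: [-176.69, 176.69], [-43.24, 126.21], [12.49, 139.97], [-82, 262], [0, 151.66], [-163.58, 163.58]. Speed limits (degrees/s): [159.86, 159.86, 180, 180, 180, 180].

### API

Orientations are given as a 3x3 rotation matrix whose columns are the frame's x, y, z axes.
In Python, from rig import readout, capture, calibration, bot, look_for gives the robot as it stands. The module is installed in compiled form; this text tells all that it offers.
- The arm moves only by the shell command python3 -m pendant 'ROWS'. ROWS is JSON, a list of rows, each a list of 7 numbers: the shift along the tool's x, y, z normalised to -1 to 1, where 1 is 200 mm, then the turn, a rotation vector about the tool's x, y, z normalised to -1 to 1, where 1 is 180 degrees, then the closure, from -1 (fully open) to 1 (shut). In form: [[dx, dy, dz, ax, ay, az, grip], ...]. A call has 1 to 8 rows; each row is the pose to reach, as a shift and turn from the pose commanded when the call began, along the tool's axes at that moment, turning the shorter way round; what a row does not reach only later rows make up. A row lasts 1/10 s, in which the tool goes at most 50 mm and 8.59 degrees, less where a joint would pass 70% of its speed; a pose out of reach is approached as far as the arm can. A call with a number of a shift or a turn outside -1 to 1 is refused whole. A call with a gripper value outside its range is refused whole. The fingers move at their own pace and stop on an object; the grip force is fixed at half the most. Time passes only in rows, so rows that repeat a pose let the fingers close. It gives the time, the measured TCP pose, the force, the opening and the grip force at its end, in the units of the state.
- readout.read_state(): the state, without advancing time (a new reading comes with each control period).
- capture(name): name is "scene" or "top" or "wrist"; returns (picture, depth): 420x560x3 uint8, red, green, blue; 420x560 float32, m along the optical axis (not along the pixel's ray), 0 where there is no reading.
- calibration(name): a dict with "mtx" (3x3 intrinsics, pixels), "T" (4x4, takes a point from camera to world coordinates); the wrist camera has in their place "mount" (4x4, takes a point from camera to tool coordinates, whose origin is the TCP and whose axes are the flange's). Camera axes: x right, y down, z forward; pixel columns grow to the right and rows downward; lengths in m; the calibration is good to about 2 mm. A picture is of the moment at which its call begins: read the wrist's pose just before it. calibration takes no time and is no camera call.
- bot.hand_in(): hands the job in; it is judged then, once.
Trained networks look in the newest picture that a camera, given by its name, has taken for a name from the list of things; names that differ only in an ending like _2 or _b are one class to them, and where a whole thing is asked for, a point or a joint stands for the part that bears it (a point fixed in the world has none). Each returns a list of dicts, best first, with "conf" (0 to 1); they miss things now and then, are a little off and sometimes report something else, mostly with a low value. They report only what shows in the picture. A call takes as long as a camera call. They do not tell look-alikes from the thing itself.
- look_for(thing, camera): "extent" ([left, top, right, bottom] in pixels, round what is visible of it).
The state is a dict: "time_s": time; "joint_positions": joint angles; "qvel": joint speeds; "tau": joint torques, N m; "position": TCP position; "tcp_rot": TCP orientation; "force": force on the tool from outside, world axes, zero at the start; "moment": the same for the moment, N m; "opening": opening from 0.0 (shut) to 1.0 (fully open); "grasp_force": force on a finger pad.
Only numpy, scipy, OpenCV 4.12 (cv2) and the standard library are available. Lean on these libraries where they do the work, as an engineer would, in place of code of your own. Each camera call takes 0.05 s, during which the arm holds its last target. There are 200 camera calls.

## Working session

There is one attempt and no reset: what is moved stays moved. The work goes in short steps, Python scripts to look and compute and a shell command to move; the robot and the scene stay as the last step left them, time stands still between calls to the robot, and variables do not carry over. Pictures are saved under pics/ and viewed, at most 14 in all, crops included, and the job is handed in when it is done.

```bash
mkdir -p pics; cat > h.py <<'E'
import numpy as np, cv2
from rig import readout, capture, calibration, bot, look_for
def cam(name):
    s=readout.read_state(); im,d=capture(name); c=calibration(name)
    if name=="wrist":
        T=np.eye(4);T[:3,:3]=s["tcp_rot"];T[:3,3]=s["position"];T=T@np.array(c["mount"])
    else: T=np.array(c["T"])
    return im,d,np.array(c["mtx"]),T
def save(im,n): cv2.imwrite("pics/"+n,cv2.cvtColor(im,cv2.COLOR_RGB2BGR))
def cloud(d,K,T):
    v,u=np.mgrid[:d.shape[0],:d.shape[1]]
    P=np.stack([(u-K[0,2])/K[0,0]*d,(v-K[1,2])/K[1,1]*d,d],-1)
    return P@T[:3,:3].T+T[:3,3]
def proj(p,K,T):
    q=(np.array(p)-T[:3,3])@T[:3,:3]; return (K@(q/q[2]))[:2]
E
python3 - <<'E'
from h import *
s=readout.read_state();print(s["time_s"],s["position"],np.round(s["tcp_rot"],3).tolist(),s["opening"])
for n in("scene","top"):
    im,d,K,T=cam(n);save(im,n+"0.png");P=cloud(d,K,T);np.save(n+"0.npy",P)
    print(n,T[:3,3].round(3),T[:3,2].round(2))
    for t in["clamp","key1","pick","pick_rest","shelf","tote","bottle","jar","scraper","pillar_candle","weight","screwdriver","wax_stub"]:
        for r in look_for(t,n)[:5]:
            e=np.array(r["extent"]);u,v=int((e[0]+e[2])/2),int((e[1]+e[3])/2)
            print(t,round(r["conf"],2),e.round(0).tolist(),P[min(v,419),min(u,559)].round(3))
E
```

```text
0.0 [ 0.23510736 -0.57846663  0.29126674] [[0.926, 0.376, -0.0], [0.376, -0.926, 0.002], [0.0, -0.002, -1.0]] 1.0039010690835761
scene [1.084 0.096 0.871] [-0.6  -0.12 -0.79]
clamp 0.83 [310.0, 242.0, 409.0, 312.0] [0.613 0.203 0.03 ]
key1 0.62 [344.0, 277.0, 347.0, 290.0] [0.641 0.172 0.035]
key1 0.47 [388.0, 272.0, 392.0, 280.0] [0.583 0.278 0.01 ]
pick 0.98 [285.0, 173.0, 299.0, 244.0] [0.475 0.014 0.062]
pick_rest 0.62 [384.0, 131.0, 413.0, 176.0] [0.155 0.284 0.008]
pick_rest 0.56 [282.0, 175.0, 311.0, 227.0] [0.411 0.015 0.011]
pick_rest 0.18 [306.0, 241.0, 410.0, 314.0] [0.616 0.198 0.03 ]
tote 0.8 [83.0, 252.0, 183.0, 293.0] [ 0.801 -0.225  0.217]
tote 0.61 [67.0, 184.0, 82.0, 210.0] [ 0.607 -0.489  0.129]
tote 0.56 [452.0, 242.0, 507.0, 300.0] [0.599 0.438 0.126]
bottle 0.96 [452.0, 244.0, 510.0, 301.0] [0.6   0.44  0.125]
jar 0.85 [248.0, 289.0, 278.0, 330.0] [0.76  0.005 0.075]
scraper 0.74 [135.0, 145.0, 172.0, 200.0] [ 0.4   -0.408  0.011]
pillar_candle 0.56 [69.0, 182.0, 86.0, 210.0] [ 0.604 -0.482  0.131]
weight 0.51 [14.0, 195.0, 225.0, 373.0] [ 0.828 -0.239  0.216]
s
[... 667 characters left out ...]
57]
tote 0.57 [333.0, 92.0, 405.0, 153.0] [ 0.753 -0.314  0.003]
bottle 0.59 [70.0, 148.0, 117.0, 180.0] [0.566 0.434 0.13 ]
jar 0.95 [254.0, 107.0, 272.0, 131.0] [ 0.724 -0.001  0.075]
jar 0.26 [165.0, 158.0, 165.0, 175.0] [0.596 0.277 0.012]
scraper 0.84 [381.0, 216.0, 411.0, 267.0] [ 0.398 -0.387  0.013]
scraper 0.58 [334.0, 92.0, 406.0, 149.0] [ 0.757 -0.316  0.008]
pillar_candle 0.56 [422.0, 159.0, 456.0, 183.0] [ 0.583 -0.477  0.115]
pillar_candle 0.28 [249.0, 207.0, 268.0, 252.0] [0.413 0.003 0.097]
weight 0.45 [268.0, 146.0, 280.0, 158.0] [ 0.646 -0.036  0.019]
weight 0.4 [70.0, 150.0, 115.0, 182.0] [0.563 0.436 0.131]
screwdriver 0.72 [114.0, 200.0, 122.0, 270.0] [0.392 0.389 0.032]
```

```bash
python3 - <<'E'
import cv2
a=cv2.imread("pics/scene0.png");cv2.imwrite("pics/s0.png",cv2.resize(a,(800,600)))
a=cv2.imread("pics/top0.png")[20:350,50:480];cv2.imwrite("pics/t0.png",cv2.resize(a,(780,599),interpolation=cv2.INTER_CUBIC))
E
```

```text
(no output)
```

View pics/s0.png

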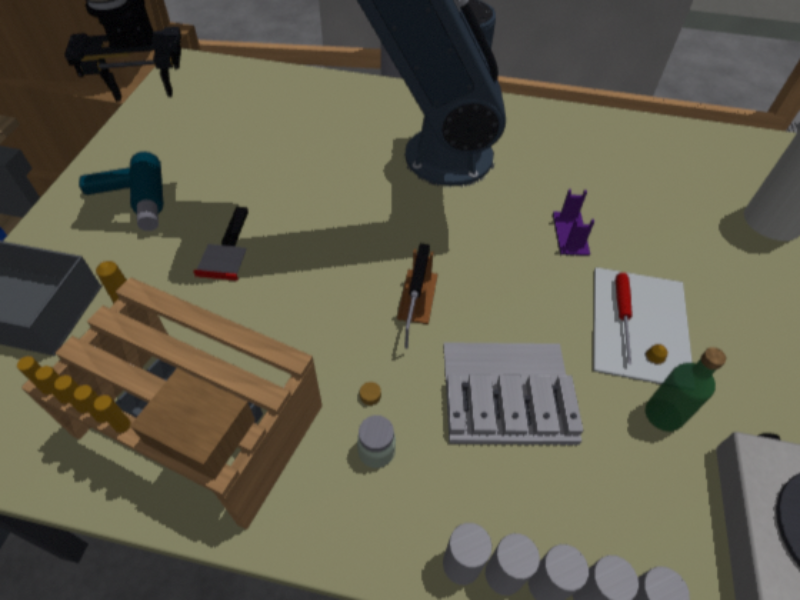

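View pics/t0.png

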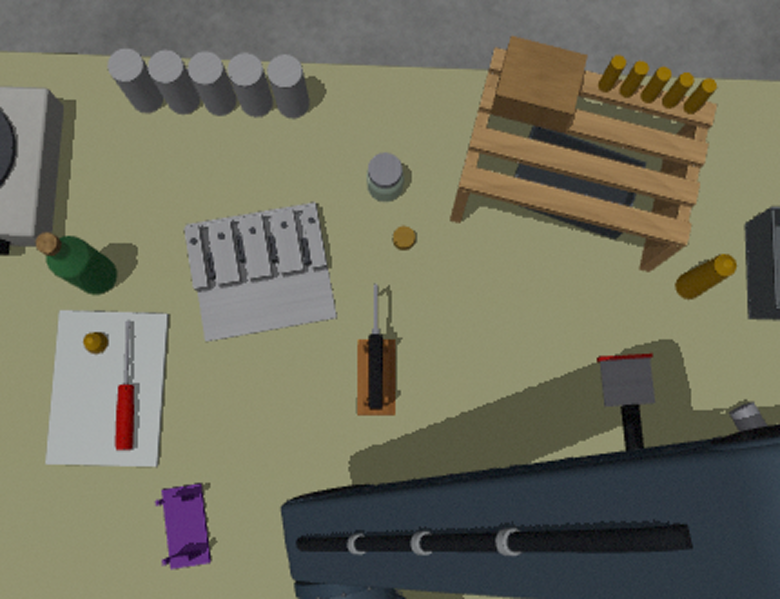

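Scene (s0 pixels): the wooden rest with the pick is at (420,290), and the purple look-alike rest is at (573,225). The wanted tote is under the shelf at (190,390), and a larger grey tote at the left edge (40,300) is a decoy. The slot clamp is at (510,395). I choose the orange-wood rest and the tote under the shelf. Next I take close wrist views.

```bash
cat >> h.py <<'E'
from scipy.spatial.transform import Rotation as R
def down(yaw):  # tool x along heading yaw(deg), z down
    c,s=np.cos(np.radians(yaw)),np.sin(np.radians(yaw)); return np.array([[c,s,0],[s,-c,0],[0,0,-1.]])
def plan(wps,start=None):
    """wps: list of (TCP xyz, yaw). prints shift/turn needed from the previous waypoint, + rows count"""
    if start is None:
        s=readout.read_state(); p,Q=np.array(s["position"]),np.array(s["tcp_rot"])
    else: p,Q=np.array(start[0]),down(start[1])
    for x,yaw in wps:
        x=np.array(x);D=down(yaw); d=Q.T@(x-p); w=R.from_matrix(Q.T@D).as_rotvec(degrees=True)
        n=max(np.linalg.norm(d)/.05,np.linalg.norm(w)/8.59)
        print(x.round(3),yaw,"->",(d/.2).round(4).tolist(),(w/180).round(4).tolist(),"rows>=",round(n,1)); p,Q=x,D
E
python3 - <<'E'
from h import *
c=calibration("wrist");print(np.round(c["mount"],3).tolist(),np.round(c["mtx"],0).tolist())
P=np.load("top0.npy")
# coarse: clamp top & shelf top
for nm,lo,hi,bx in(("clamp",.029,.036,(.5,.75,.08,.33)),("slats",.155,.168,(.5,1,-.55,-.05)),("rest/pick",.07,.1,(.3,.6,-.05,.06))):
    m=(P[...,2]>lo)&(P[...,2]<hi)&(P[...,0]>bx[0])&(P[...,0]<bx[1])&(P[...,1]>bx[2])&(P[...,1]<bx[3])
    q=P[m][:,:2].astype(np.float32);r=cv2.minAreaRect(q);print(nm,len(q),r,cv2.boxPoints(r).round(3).tolist())
plan([((.50,.05,.45),10)])
E
```

```text
[[-0.0, -0.964, -0.265, 0.071], [1.0, -0.0, -0.0, 0.0], [0.0, -0.265, 0.964, -0.092], [0.0, 0.0, 0.0, 1.0]] [[371.0, 0.0, 286.0], [0.0, 371.0, 197.0], [0.0, 0.0, 1.0]]
clamp 1655 ((0.6244468092918396, 0.20300829410552979), (0.10123270004987717, 0.21007613837718964), 12.302169799804688) [[0.5529999732971191, 0.29499998688697815], [0.597000002861023, 0.09000000357627869], [0.6959999799728394, 0.11100000143051147], [0.6520000100135803, 0.3160000145435333]]
slats 5320 ((0.7477136850357056, -0.3244180679321289), (0.40254372358322144, 0.22360187768936157), 76.72345733642578) [[0.5929999947547913, -0.4950000047683716], [0.8100000023841858, -0.5460000038146973], [0.902999997138977, -0.15399999916553497], [0.6850000023841858, -0.10300000011920929]]
rest/pick 421 ((0.46499934792518616, 0.008514399640262127), (0.18814334273338318, 0.0349891372025013), 1.7142651081085205) [[0.3700000047683716, 0.023000000044703484], [0.3709999918937683, -0.012000000104308128], [0.5600000023841858, -0.006000000052154064], [0.5590000152587891, 0.028999999165534973]]
[0.5  0.05 0.45] 10 -> [2.4102, -2.4157, -0.7888] [-0.0, 0.0, 0.0673] rows>= 14.0
```

```bash
python3 -m pendant '[[0,0,0,0,0,0.054,-1],[0,0,0,0,0,0.054,-1],[0,0,0,0,0,0.054,-1]]'; python3 - <<'E'
from h import *
plan([((.57,.19,.22),12)])
E
```

```text
time_s: 1.7
position: [0.2352, -0.579, 0.2922]
tcp_rot: [[0.976, 0.217, -0.0], [0.217, -0.976, 0.0], [-0.0, -0.0, -1.0]]
force: [-0.2, 0.4, 0.7]
opening: 0.999
grasp_force: 0.0
[0.57 0.19 0.22] 12 -> [2.4676, -3.3909, 0.3612] [-0.0, 0.0, 0.0029] rows>= 16.8
```

```bash
python3 -m pendant '[[0.62,-0.85,0,0,0,0,-1],[0.62,-0.85,0,0,0,0,-1],[0.62,-0.85,0,0,0,0,-1],[0.62,-0.85,0,0,0,0,-1],[0.62,-0.85,0,0,0,0,-1]]' | sed -n 1,2p
python3 -m pendant '[[0.62,-0.85,0,0,0,0,-1],[0.62,-0.85,0,0,0,0,-1],[0.62,-0.85,0,0,0,0,-1],[0.62,-0.85,0,0,0,0,-1],[0.62,-0.85,0,0,0,0,-1]]'| sed -n 1,2p
python3 -m pendant '[[0.62,-0.85,0,0,0,0,-1],[0.62,-0.85,0,0,0,0,-1],[0.62,-0.85,0,0,0,0,-1],[0.62,-0.85,0,0,0,0,-1],[0.62,-0.85,0,0,0,0,-1]]'| sed -n 1,2p
python3 -m pendant '[[0.62,-0.85,0.36,0,0,0,-1],[0.62,-0.85,0.36,0,0,0,-1],[0.62,-0.85,0.36,0,0,0,-1],[0.62,-0.85,0.36,0,0,0,-1],[0.62,-0.85,0.36,0,0,0,-1],[0.62,-0.85,0.36,0,0,0,-1]]'| sed -n 1,2p
python3 - <<'E'
from h import *
im,d,K,T=cam("wrist");save(im,"w1.png");P=cloud(d,K,T);np.save("w1P.npy",P)
s=readout.read_state();print(s["position"],s["time_s"])
m=(P[...,2]>.029)&(P[...,2]<.036)&(P[...,0]>.5)&(P[...,0]<.75)&(P[...,1]>.06)&(P[...,1]<.33)
q=P[m][:,:2].astype(np.float32);r=cv2.minAreaRect(q);print(r,cv2.boxPoints(r).round(4).tolist())
m=(P[...,2]>.0025)&(P[...,2]<.0355)&(P[...,0]>.45)&(P[...,0]<.75)&(P[...,1]>.06)&(P[...,1]<.33)
q=P[m][:,:2].astype(np.float32);r=cv2.minAreaRect(q);print(r,cv2.boxPoints(r).round(4).tolist())
for k in look_for("key1","wrist"):
  e=np.array(k["extent"]);print(round(k["conf"],2),e.round(0),P[int(e[1::2].mean()),int(e[::2].mean())].round(3))
E
```

```text
time_s: 2.2
position: [0.3206, -0.3808, 0.2921]
time_s: 2.7
position: [0.4052, -0.1898, 0.2923]
time_s: 3.2
position: [0.4912, 0.0018, 0.2926]
time_s: 3.8
position: [0.5751, 0.1927, 0.2186]
[0.5744339  0.19124453 0.21925675] 3.85
((0.6253558397293091, 0.20394915342330933), (0.10024666041135788, 0.21056276559829712), 12.189007759094238) [[0.554099977016449, 0.2962999939918518], [0.5985999703407288, 0.09049999713897705], [0.6966000199317932, 0.11159999668598175], [0.6521000266075134, 0.3174000084400177]]
((0.6044355630874634, 0.20323607325553894), (0.2198997586965561, 0.2621384859085083), 11.747041702270508) [[0.4700999855995178, 0.3091999888420105], [0.5235000252723694, 0.05249999836087227], [0.7387999892234802, 0.09730000048875809], [0.6854000091552734, 0.3538999855518341]]
0.77 [184. 112. 196. 169.] [0.594 0.275 0.013]
0.73 [246.  81. 264. 146.] [0.626 0.229 0.012]
0.7 [308.  95. 326. 157.] [0.627 0.178 0.011]
0.6 [375. 118. 388. 172.] [0.625 0.125 0.012]
```

View pics/w1.png

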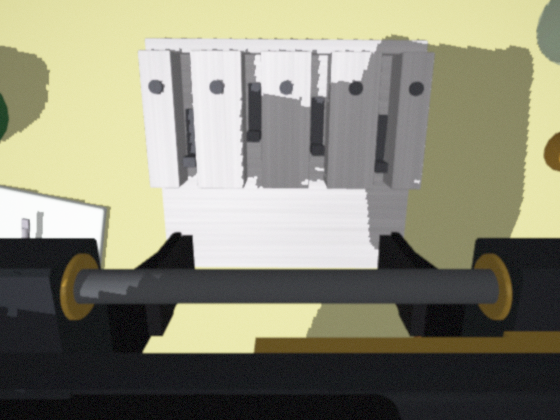

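All four slots hold a key: dark keys at about (190,150), (254,110), (317,125) and (382,145), with the heads at their lower ends.

```bash
cat >> h.py <<'E'
CY=12.2; CO=np.array([.5764,.1934])
def fr(P,o,yaw):
    c,s=np.cos(np.radians(yaw)),np.sin(np.radians(yaw)); Q=np.array(P,float).copy(); x=P[...,0]-o[0];y=P[...,1]-o[1]
    Q[...,0]=c*x+s*y;Q[...,1]=-s*x+c*y; return Q
def toW(p,o,yaw):
    c,s=np.cos(np.radians(yaw)),np.sin(np.radians(yaw)); return np.array([o[0]+c*p[0]-s*p[1],o[1]+s*p[0]+c*p[1]])
E
python3 - <<'E'
from h import *
P=np.load("w1P.npy");im=cv2.imread("pics/w1.png");Q=fr(P,CO,CY)
g=im.max(2)
for yc in(75,25,-25,-75):
    b=(abs(Q[...,1]*1000-yc)<6.5)&(Q[...,0]>-.01)&(Q[...,0]<.1)&(g<75)
    h=b&(Q[...,2]>.021)&(Q[...,2]<.029)
    a=Q[h]*1000;bb=Q[b]*1000
    print(yc,len(a),np.percentile(a[:,0],[2,50,98]).round(1) if len(a) else None, a[:,1].mean() if len(a) else None, 'all',np.percentile(bb[:,0],[1,99]).round(1),bb[:,2].mean())
# clamp slots check: block tops y transitions at x=.04
t=(abs(Q[...,0]-.05)<.02)&(Q[...,2]>.0285)&(Q[...,2]<.036)&(abs(Q[...,1])<.12)
hh,e=np.histogram(Q[t][:,1]*1000,bins=np.arange(-112,113,4));print(list(zip(e[:-1].astype(int),hh)))
E
```

```text
75 1 [23.4 23.4 23.4] 77.60663214226274 all [23.1 57.5] 54.87795269936218
25 113 [36.8 39.9 42.9] 24.414846861953425 all [21.4 68.4] 234.03460581030419
-25 124 [26.4 29.9 32.8] -24.705963246660048 all [18.6 60.5] 233.12649826535704
-75 119 [13.3 16.6 19.7] -74.85859696162176 all [13.4 54.7] 15.476817197827831
[(np.int64(-112), np.int64(0)), (np.int64(-108), np.int64(56)), (np.int64(-104), np.int64(287)), (np.int64(-100), np.int64(301)), (np.int64(-96), np.int64(288)), (np.int64(-92), np.int64(293)), (np.int64(-88), np.int64(300)), (np.int64(-84), np.int64(217)), (np.int64(-80), np.int64(0)), (np.int64(-76), np.int64(0)), (np.int64(-72), np.int64(5)), (np.int64(-68), np.int64(274)), (np.int64(-64), np.int64(304)), (np.int64(-60), np.int64(293)), (np.int64(-56), np.int64(297)), (np.int64(-52), np.int64(294)), (np.int64(-48), np.int64(301)), (np.int64(-44), np.int64(300)), (np.int64(-40), np.int64(292)), (np.int64(-36), np.int64(313)), (np.int64(-32), np.int64(8)), (np.int64(-28), np.int64(0)), (np.int64(-24), np.int64(1)), (np.int64(-20), np.int64(148)), (np.int64(-16), np.int64(297)),
[... 248 characters left out ...]
np.int64(20), np.int64(0)), (np.int64(24), np.int64(0)), (np.int64(28), np.int64(23)), (np.int64(32), np.int64(308)), (np.int64(36), np.int64(294)), (np.int64(40), np.int64(304)), (np.int64(44), np.int64(290)), (np.int64(48), np.int64(305)), (np.int64(52), np.int64(293)), (np.int64(56), np.int64(301)), (np.int64(60), np.int64(294)), (np.int64(64), np.int64(275)), (np.int64(68), np.int64(0)), (np.int64(72), np.int64(0)), (np.int64(76), np.int64(0)), (np.int64(80), np.int64(228)), (np.int64(84), np.int64(296)), (np.int64(88), np.int64(300)), (np.int64(92), np.int64(291)), (np.int64(96), np.int64(293)), (np.int64(100), np.int64(295)), (np.int64(104), np.int64(46)), (np.int64(108), np.int64(0))]
```

```bash
python3 -m pendant '[[0,-0.25,0,0,0,0,-1],[0,-0.4,0,0,0,0,-1],[0,-0.4,0,0,0,0,-1],[0,-0.4,0,0,0,0,-1]]'| sed -n 1,2p
python3 - <<'E'
from h import *
im,d,K,T=cam("wrist");P=cloud(d,K,T);g=im.max(2);Q=fr(P,CO,CY)
for yc in(75,25):
    b=(abs(Q[...,1]*1000-yc)<6.5)&(Q[...,0]>-.01)&(Q[...,0]<.1)&(g<75)
    a=Q[b&(Q[...,2]>.021)&(Q[...,2]<.029)]*1000
    print(yc,len(a),np.percentile(a[:,0],[2,50,98]).round(1) if len(a) else None)
P=np.load("top0.npy");im=cv2.imread("pics/top0.png")
m=(P[...,2]>.157)&(P[...,2]<.166)&(P[...,0]>.5)&(P[...,0]<1)&(P[...,1]>-.6)&(P[...,1]<-.05)
m&=im[...,2]>120
m=m&~((P[...,0]<.62)&(P[...,1]<-.44))
q=P[m][:,:2].astype(np.float32);r=cv2.minAreaRect(q);print(r,cv2.boxPoints(r).round(4).tolist())
b=cv2.boxPoints(r);
# tote: below slats
m=(P[...,2]>.025)&(P[...,2]<.058)&(P[...,0]>.6)&(P[...,0]<.95)&(P[...,1]>-.5)&(P[...,1]<-.15)&(im.max(2)<110)
Q=P[m];print(len(Q));r=cv2.minAreaRect(Q[:,:2].astype(np.float32));print(r,cv2.boxPoints(r).round(3).tolist())
m=(P[...,2]>-.01)&(P[...,2]<.058)&(P[...,0]>.6)&(P[...,0]<.95)&(P[...,1]>-.5)&(P[...,1]<-.15)&(im.max(2)<110)
Q=P[m];print(len(Q));r=cv2.minAreaRect(Q[:,:2].astype(np.float32));print(r,cv2.boxPoints(r).round(3).tolist())
cv2.imwrite("pics/sh.png",cv2.resize(im[20:190,280:470],None,fx=4,fy=3.5,interpolation=cv2.INTER_CUBIC))
E
```

```text
time_s: 4.3
position: [0.5568, 0.2682, 0.2209]
75 117 [16.3 20.2 23.2]
25 134 [36.  39.4 42.9]
((0.755958080291748, -0.2925001084804535), (0.3358544111251831, 0.22141146659851074), 76.98188018798828) [[0.6103000044822693, -0.4311999976634979], [0.8259999752044678, -0.48100000619888306], [0.9016000032424927, -0.15379999577999115], [0.6858999729156494, -0.10400000214576721]]
506
((0.7179738879203796, -0.345975786447525), (0.2846854329109192, 0.2278641164302826), 88.28815460205078) [[0.6000000238418579, -0.48500001430511475], [0.828000009059906, -0.492000013589859], [0.8360000252723694, -0.2070000022649765], [0.6079999804496765, -0.20000000298023224]]
2623
((0.7735753655433655, -0.32430702447891235), (0.34905117750167847, 0.34931761026382446), 0.36704492568969727) [[0.5979999899864197, -0.1509999930858612], [0.6000000238418579, -0.5], [0.9490000009536743, -0.49799999594688416], [0.9470000267028809, -0.14900000393390656]]
```

View pics/sh.png

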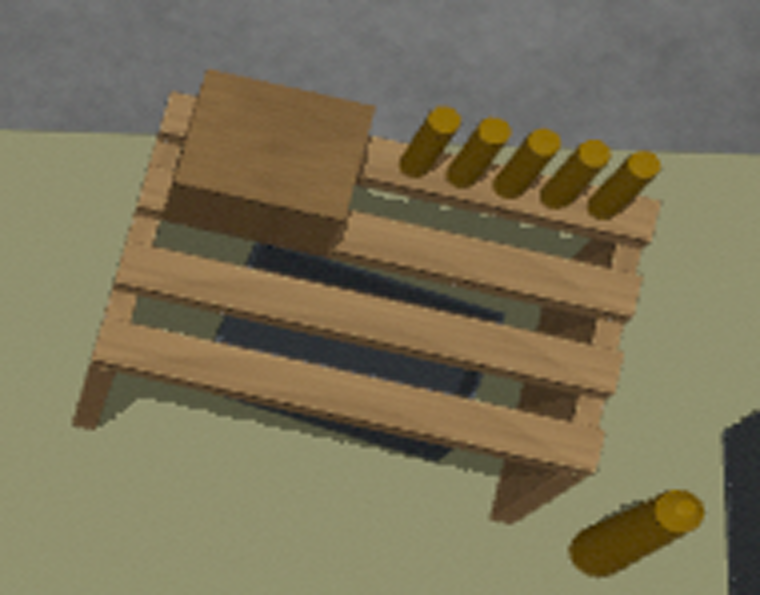

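```bash
cat >> h.py <<'E'
SY=-13.0; SO=np.array([.648,-.2676])
E
python3 - <<'E'
from h import *
P=np.load("top0.npy");im=cv2.imread("pics/top0.png").astype(int);Q=fr(P,SO,SY)
m=(abs(Q[...,1])<.145)&(Q[...,0]>-.02)&(Q[...,0]<.22)&(Q[...,2]<.06)&(im[...,2]<75)&(im[...,0]>=im[...,2])
v,u=np.nonzero(m)
rim=m&(Q[...,2]>.042)
A=Q[rim]*1000
print(len(A)); 
o=np.argsort(A[:,0])
for a,(vv,uu) in list(zip(A,np.argwhere(rim)))[::max(1,len(A)//50)]: print(a.round(0).astype(int).tolist(),end=' ')
fl=m&(Q[...,2]<.015)&(Q[...,2]>-.003);F=Q[fl]*1000
for lo in range(20,200,20):
    f=F[(F[:,0]>=lo)&(F[:,0]<lo+20)]
    if len(f): print(lo,len(f),np.percentile(f[:,1],[2,98]).round(0),np.percentile(f[:,0],[1,99]).round(0))
E
```

```text
171
[169, 74, 50] [163, 77, 53] [171, 62, 46] [161, 76, 52] [170, 48, 49] [170, 49, 42] [169, 41, 49] [168, 34, 55] [156, 74, 49] [169, 35, 44] [170, 26, 48] [151, 77, 53] [167, 23, 50] [170, 14, 48] [168, 16, 45] [168, 8, 49] [165, 13, 47] [166, 5, 49] [167, -3, 52] [167, 0, 42] [163, -6, 55] [168, -16, 49] [166, -11, 45] [166, -19, 50] [162, -17, 49] [163, -25, 52] [163, -21, 42] [162, -31, 51] [164, -40, 52] [162, -36, 46] [161, -43, 54] [161, -42, 46] [164, -53, 47] [160, -43, 42] [160, -53, 49] [162, -62, 48] [159, -58, 45] [160, -65, 48] [161, -73, 51] [160, -72, 45] [160, -80, 49] [159, -76, 43] [159, -84, 48] [161, -92, 49] [156, -87, 49] [159, -95, 49] [155, -88, 45] [155, -96, 49] [158, -105, 48] [154, -100, 47] [155, -110, 51] [152, -108, 49] [96, 83, 46] [93, 80, 48] [84, 82, 54] [98, -105, 51] [91, -103, 52] 20 3 [-91. -73.] [39. 40.]
40 53 [-86.  32.] [41. 52.]
100 352 [-103.   72.] [102. 120.]
120 54 [-99.  70.] [120. 125.]
160 7 [38. 70.] [169. 173.]
```

```bash
python3 - <<'E'
from h import *
plan([((.385,.008,.25),12),((.385,.008,.25),2)])
E
```

```text
[0.385 0.008 0.25 ] 12 -> [-1.1177, 1.0856, -0.1454] [0.0003, -0.0001, 0.0018] rows>= 6.3
[0.385 0.008 0.25 ] 2 -> [0.0, 0.0, 0.0] [0.0, 0.0, 0.0556] rows>= 1.2
```

```bash
python3 -m pendant '[[-0.56,0.54,-0.15,0,0,0,-1],[-0.56,0.54,-0.15,0,0,0,-1],[-0.56,0.54,-0.15,0,0,0,-1],[-0.56,0.54,-0.15,0,0,0,-1]]'| sed -n 1,2p
python3 -m pendant '[[-0.56,0.54,0,0,0,0.056,-1],[-0.56,0.54,0,0,0,0.056,-1],[-0.56,0.54,0,0,0,0.056,-1],[-0.56,0.54,0,0,0,0.056,-1],[-0.56,0.54,0,0,0,0.056,-1]]'| sed -n 1,6p
python3 - <<'E'
from h import *
im,d,K,T=cam("wrist");save(im,"w2.png");P=cloud(d,K,T);np.save("w2P.npy",P)
g=im.max(2)
m=(P[...,2]>.088)&(P[...,2]<.099)&(abs(P[...,1])<.06)&(P[...,0]<.6)&(P[...,0]>.3)&(g<90)
q=P[m][:,:2].astype(np.float32);r=cv2.minAreaRect(q);print(len(q),r,cv2.boxPoints(r).round(4).tolist(),np.median(P[m][:,2]))
m=(P[...,2]>.076)&(P[...,2]<.09)&(abs(P[...,1])<.06)&(P[...,0]<.6)&(P[...,0]>.3)&(im[...,0]>im[...,2]*1.5)
q=P[m];print("wood",len(q),q.min(0),q.max(0))
m=(P[...,2]>.08)&(P[...,2]<.09)&(abs(P[...,1])<.04)&(P[...,0]<.6)&(P[...,0]>.485)
q=P[m];print("rod",len(q),q.min(0),q.max(0),np.polyfit(q[:,0],q[:,1],1) if len(q)>5 else "")
E
```

```text
time_s: 4.75
position: [0.467, 0.1356, 0.2509]
time_s: 5.25
position: [0.3843, 0.0088, 0.2506]
tcp_rot: [[0.999, 0.035, 0.001], [0.035, -0.999, -0.0], [0.001, 0.0, -1.0]]
force: [1.3, 0.0, 0.6]
opening: 1.003
grasp_force: 0.0
4780 ((0.4271431565284729, 0.007813679054379463), (0.10911130905151367, 0.01978452317416668), 1.5877223014831543) [[0.37229999899864197, 0.016200000420212746], [0.37290000915527344, -0.003599999938160181], [0.4819999933242798, -0.0006000000284984708], [0.4814000129699707, 0.019200000911951065]] 0.09381902930570013
wood 401 [ 0.38140157 -0.01168938  0.07607239] [0.47357746 0.02767383 0.08993552]
rod 532 [0.48502702 0.00365002 0.08081522] [0.51452826 0.0156059  0.08987323] [ 0.03865938 -0.00920653]
```

View pics/w2.png

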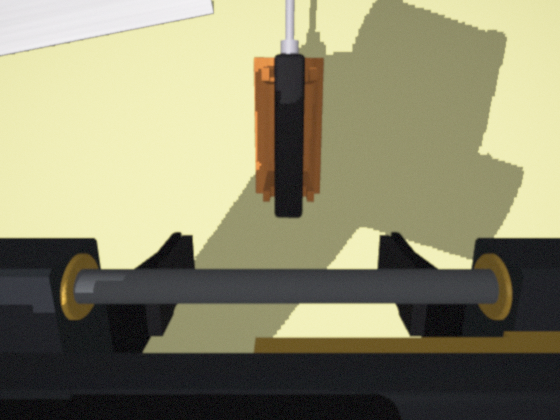

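```bash
python3 -m pendant '[[0.21,0.011,0.1,0,0,0.002,-1],[0.213,0.011,0.3,0,0,0.002,-1],[0.213,0.011,0.5,0,0,0.002,-1],[0.213,0.011,0.588,0,0,0.002,-1],[0.213,0.011,0.588,0,0,0.002,-1],[0.213,0.011,0.588,0,0,0.002,-1]]'
python3 -m pendant '[[0,0,0,0,0,0,1],[0,0,0,0,0,0,1],[0,0,0,0,0,0,1],[0,0,0,0,0,0,1],[0,0,0,0,0,0,1],[0,0,0,0,0,0,1],[0,0,0,0,0,0,1]]'
```

```text
time_s: 5.9
position: [0.4279, 0.0109, 0.1325]
tcp_rot: [[0.999, 0.036, 0.0], [0.036, -0.999, 0.0], [0.0, 0.0, -1.0]]
force: [-0.1, -0.3, 0.3]
opening: 0.999
grasp_force: 0.0
time_s: 6.6
position: [0.4268, 0.0101, 0.1327]
tcp_rot: [[0.999, 0.034, 0.0], [0.034, -0.999, -0.0], [0.0, 0.0, -1.0]]
force: [0.6, 0.8, -0.6]
opening: 0.448
grasp_force: 0.0
```

```bash
python3 -m pendant '[[0,0,0,0,0,0,1],[0,0,0,0,0,0,1],[0,0,0,0,0,0,1],[0,0,0,0,0,0,1],[0,0,0,0,0,0,1],[0,0,0,0,0,0,1]]'
python3 -m pendant '[[0,0,-0.1,0,0,0,1],[0,0,-0.2,0,0,0,1],[0,0,-0.35,0,0,0,1],[0,0,-0.5,0,0,0,1],[0,0,-0.6,0,0,0,1],[0,0,-0.6,0,0,0,1],[0,0,-0.6,0,0,0,1]]'
python3 - <<'E'
from h import *
im,d,K,T=cam("wrist");save(im,"w3.png");P=cloud(d,K,T)
s=readout.read_state();p=np.array(s["position"]);Q=np.array(s["tcp_rot"])
L=(P-p)@Q*1000 # tool frame
g=im.max(2)
m=(abs(L[...,1])<25)&(L[...,2]>30)&(L[...,2]<60)&(L[...,0]>10)&(L[...,0]<160)
a=L[m];
for lo in range(10,160,10):
    b=a[(a[:,0]>=lo)&(a[:,0]<lo+10)]
    if len(b): print(lo,len(b),np.percentile(b[:,1],[5,50,95]).round(1),np.percentile(b[:,2],[5,50]).round(1))
print(s["opening"],s["grasp_force"],s["position"])
E
```

```text
time_s: 7.2
position: [0.4269, 0.0102, 0.1326]
tcp_rot: [[0.999, 0.034, -0.0], [0.034, -0.999, 0.0], [-0.0, -0.0, -1.0]]
force: [0.5, 0.2, -1.4]
opening: 0.228
grasp_force: 30.0
time_s: 7.9
position: [0.4264, 0.0103, 0.2523]
tcp_rot: [[0.999, 0.034, -0.0], [0.034, -0.999, 0.0], [-0.0, -0.0, -1.0]]
force: [0.4, 0.6, -1.2]
opening: 0.228
grasp_force: 30.0
10 1980 [-17.8   0.7  18.7] [33.9 38.3]
20 1304 [-8.3  0.7  9.3] [37.1 38.2]
30 1387 [-8.2  0.7  9.5] [37.1 38.1]
40 1483 [-8.3  0.7  9.4] [37.1 38.2]
50 1361 [-7.5  0.7  8.8] [37.3 39.4]
60 657 [-4.1  0.7  5.5] [43.5 46.2]
70 451 [-1.9  1.   3.6] [46.2 47.5]
80 479 [-1.8  0.7  3.5] [46.3 47.4]
90 508 [-1.8  1.   3.5] [46.2 47.5]
100 201 [-1.7  1.   3.8] [46.3 47.5]
0.2219136859795818 29.984296560287476 [0.42601193 0.01037217 0.25173637]
```

```bash
cat >> h.py <<'E'
def tcp_tip(px,py,z,o,yaw):
    w=toW((px-.130,py),o,yaw); return (np.array([w[0],w[1],z+.113]),yaw)
E
python3 - <<'E'
from h import *
for y,h in((.075,.0202),(.025,.0397),(-.025,.0299),(-.075,.0166)):
    a=tcp_tip(h+.014,y,.065,CO,CY);b=tcp_tip(h+.014,y,.017,CO,CY);c=tcp_tip(-.043,y,.017,CO,CY);
    print(y); plan([a]); plan([b,c,tcp_tip(-.043,y,.065,CO,CY)],a)
E
```

```text
0.075
[0.467 0.246 0.178] 12.2 -> [0.2452, -1.1726, 0.3689] [-0.0003, 0.0006, -0.057] rows>= 5.0
[0.467 0.246 0.13 ] 12.2 -> [0.0, 0.0, 0.24] [0.0, 0.0, 0.0] rows>= 1.0
[0.391 0.23  0.13 ] 12.2 -> [-0.386, 0.0, 0.0] [0.0, 0.0, 0.0] rows>= 1.5
[0.391 0.23  0.178] 12.2 -> [0.0, 0.0, -0.24] [0.0, 0.0, 0.0] rows>= 1.0
0.025
[0.497 0.202 0.178] 12.2 -> [0.3856, -0.944, 0.3685] [-0.0003, 0.0006, -0.057] rows>= 4.3
[0.497 0.202 0.13 ] 12.2 -> [0.0, 0.0, 0.24] [0.0, 0.0, 0.0] rows>= 1.0
[0.402 0.181 0.13 ] 12.2 -> [-0.4835, 0.0, 0.0] [0.0, 0.0, 0.0] rows>= 1.9
[0.402 0.181 0.178] 12.2 -> [0.0, 0.0, -0.24] [0.0, 0.0, 0.0] rows>= 1.0
-0.025
[0.498 0.151 0.178] 12.2 -> [0.3819, -0.6892, 0.3683] [-0.0003, 0.0006, -0.057] rows>= 3.5
[0.498 0.151 0.13 ] 12.2 -> [0.0, 0.0, 0.24] [0.0, 0.0, 0.0] rows>= 1.0
[0.413 0.132 0.13 ] 12.2 -> [-0.4345, 0.0, 0.0] [0.0, 0.0, 0.0] rows>= 1.7
[0.413 0.132 0.178] 12.2 -> [0.0, 0.0, -0.24] [0.0, 0.0, 0.0] rows>= 1.0
-0.075
[0.495 0.099 0.178] 12.2 -> [0.361, -0.4314, 0.3682] [-0.0003, 0.0006, -0.057] rows>= 2.7
[0.495 0.099 0.13 ] 12.2 -> [0.0, 0.0, 0.24] [0.0, 0.0, 0.0] rows>= 1.0
[0.423 0.084 0.13 ] 12.2 -> [-0.368, 0.0, 0.0] [0.0, 0.0, 0.0] rows>= 1.5
[0.423 0.084 0.178] 12.2 -> [0.0, 0.0, -0.24] [0.0, 0.0, 0.0] rows>= 1.0
```

```bash
python3 -m pendant '[[0.1,-0.1,0,0,0,-0.03,1],[0.2,-0.25,0,0,0,-0.057,1],[0.361,-0.43,0.1,0,0,-0.057,1],[0.361,-0.431,0.25,0,0,-0.057,1],[0.361,-0.431,0.368,0,0,-0.057,1],[0.361,-0.431,0.368,0,0,-0.057,1],[0.361,-0.431,0.368,0,0,-0.057,1]]'
python3 - <<'E'
from h import *
plan([tcp_tip(.0166+.014,-.075,.065,CO,CY)])
for n in("scene",):
    im,d,K,T=cam(n)
    s=readout.read_state(); t=np.array(s["position"])+np.array(s["tcp_rot"])@[.13,0,.113]
    print(t,proj(t,K,T)); u,v=proj(t,K,T).astype(int)
    cv2.circle(im,(u,v),1,(255,0,0),-1)
    save(cv2.resize(im[v-60:v+50,u-75:u+75],None,fx=5,fy=5,interpolation=cv2.INTER_CUBIC),"s1.png")
E
```

```text
time_s: 8.65
position: [0.4952, 0.0987, 0.1777]
tcp_rot: [[0.977, 0.211, -0.004], [0.211, -0.977, 0.0], [-0.004, -0.001, -1.0]]
force: [0.6, 0.4, -0.8]
opening: 0.229
grasp_force: 30.0
[0.495 0.099 0.178] 12.2 -> [-0.0001, -0.0019, -0.0014] [-0.0003, 0.0012, -0.0] rows>= 0.0
[0.62294774 0.12601683 0.06561145] [327.78373968 265.88195671]
```

View pics/s1.png

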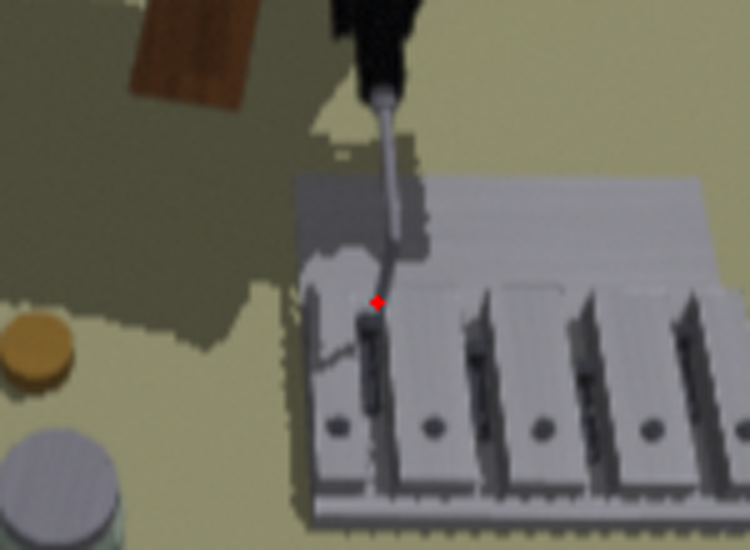

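The predicted tip (red, at (377,302) in the crop) sits on the hook end, above the right-hand key's slot. Now the first drag.

```bash
python3 -m pendant '[[0,0,0.08,0,0,0,1],[0,0,0.16,0,0,0,1],[0,0,0.24,0,0,0,1],[0,0,0.24,0,0,0,1]]' | grep -E 'pos|force'
python3 -m pendant '[[-0.05,0,0.24,0,0,0,1]]' >/dev/null; python3 - <<'E'
from h import *
s=readout.read_state();print(s["position"],s["force"],s["moment"])
t=np.array(s["position"])+np.array(s["tcp_rot"])@[.13,0,.113]
print(fr(t,CO,CY)*1000)
E
```

```text
position: [0.4958, 0.0984, 0.1308]
force: [-0.3, -0.7, -1.7]
grasp_force: 30.0
[0.49332009 0.09635528 0.08795391] [ 2.72369693  0.17626701 -0.84137306] [ 0.09087136 -0.50203709 -0.00600575]
[ 30.41263478 -77.83660729 -22.55355129]
```

I mistyped that row: it repeated the descent by mistake. I'll lift straight back and see what it did to the grip.

```bash
python3 -m pendant '[[0,0,-0.1,0,0,0,1],[0,0,-0.2,0,0,0,1],[0,0,-0.3,0,0,0,1],[0,0,-0.48,0,0,0,1],[0,0,-0.6,0,0,0,1],[0,0,-0.6,0,0,0,1]]'
cat > pk.py <<'E'
from h import *
im,d,K,T=cam("wrist");P=cloud(d,K,T)
s=readout.read_state();p=np.array(s["position"]);Q=np.array(s["tcp_rot"]);L=(P-p)@Q*1000
m=(abs(L[...,1])<25)&(L[...,2]>-20)&(L[...,2]<75)&(L[...,0]>10)&(L[...,0]<160)
a=L[m]
for lo in range(10,160,10):
    b=a[(a[:,0]>=lo)&(a[:,0]<lo+10)]
    if len(b): print(lo,len(b),np.percentile(b[:,1],[5,50,95]).round(1),np.percentile(b[:,2],[5,50]).round(1))
E
python3 pk.py; python3 - <<'E'
from h import *
im,d,K,T=cam("scene");save(cv2.resize(im[170:330,240:440],None,fx=4,fy=3.7,interpolation=cv2.INTER_CUBIC),"s2.png")
E
```

```text
time_s: 9.8
position: [0.4889, 0.0965, 0.2077]
tcp_rot: [[0.977, 0.211, 0.011], [0.211, -0.977, -0.0], [0.01, 0.003, -1.0]]
force: [0.6, -1.1, -2.1]
opening: 0.226
grasp_force: 30.0
10 2884 [-17.3   0.4  18.4] [-12.2  31.2]
20 2586 [-12.3   0.4  13.1] [-19.8 -14.4]
30 6606 [-21.4   0.2  21.4] [-19.7 -15.9]
40 1837 [-8.3  0.4  9.3] [18.7 20.1]
50 1688 [-7.7  0.4  8.9] [20.8 23.7]
60 831 [-3.9  0.7  5.1] [20.7 23.1]
70 714 [-2.   0.6  3.2] [17.1 19.2]
80 857 [-2.1  0.7  3.3] [13.5 15.7]
90 631 [-2.   0.7  3.2] [11.  12.8]
```

View pics/s2.png

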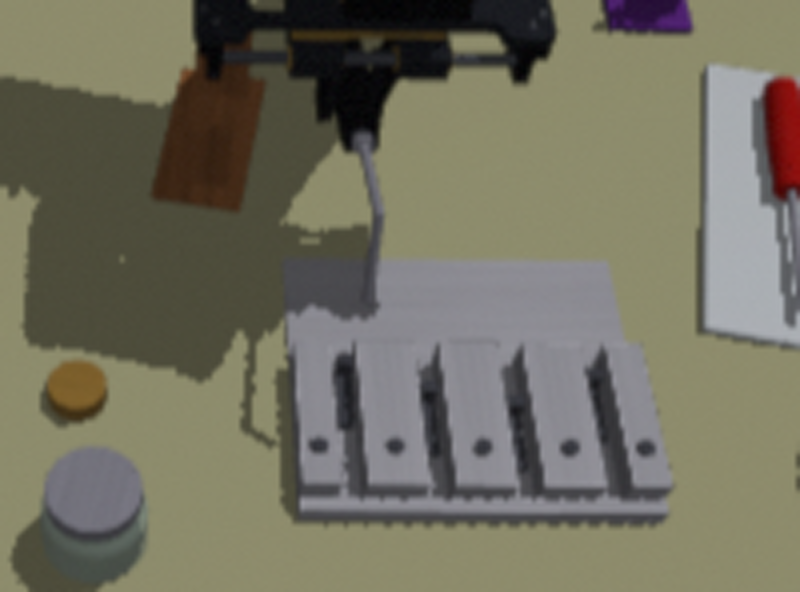

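The pick has pitched about 19° nose-up in the grip, and the keys are untouched. I'll pitch the tool to level the pick, lay it back in its rest, and regrasp it square.

```bash
cat > pk2.py <<'E'
from h import *
im,d,K,T=cam("wrist");P=cloud(d,K,T)
s=readout.read_state();p=np.array(s["position"]);Q=np.array(s["tcp_rot"]);L=(P-p)@Q*1000
def top(x0,x1,w,zlo=8,zhi=75):
    o=[]
    for x in np.arange(x0,x1,1.5):
        b=L[(abs(L[...,0]-x)<.75)&(abs(L[...,1]-.5)<w)&(L[...,2]>zlo)&(L[...,2]<zhi)]
        if len(b)>3:o.append((x,np.median(b[:,2])))
    return np.array(o)
r=top(66,125,1.2);f=np.polyfit(r[:,0],r[:,1],1);th=np.degrees(np.arctan(f[0]))
print("rod",len(r),r[-1,0],f,th)
h=top(36,75,6);hh=h[(h[:,0]>38)&(h[:,0]<54)]
f2=np.polyfit(hh[:,0],hh[:,1],1);print("handle",f2,np.degrees(np.arctan(f2[0])))
print([(round(a,1),round(b,1)) for a,b in h])
print(s["position"],s["time_s"])
E
python3 -m pendant '[[0,0,0,0,-0.04,0,1],[0,0,0,0,-0.08,0,1],[0,0,0,0,-0.106,0,1],[0,0,0,0,-0.106,0,1],[0,0,0,0,-0.106,0,1]]'; python3 pk2.py
```

```text
time_s: 10.4
position: [0.4857, 0.0966, 0.202]
tcp_rot: [[0.923, 0.211, -0.32], [0.2, -0.977, -0.069], [-0.328, -0.001, -0.945]]
force: [-1.4, 0.5, -2.3]
opening: 0.227
grasp_force: 30.0
rod 21 96.0 [-0.3434265  46.65140299] -18.953829673751635
handle [ 0.18580021 14.80705544] 10.52554315189323
[(np.float64(36.0), np.float64(24.9)), (np.float64(37.5), np.float64(24.3)), (np.float64(39.0), np.float64(23.8)), (np.float64(40.5), np.float64(23.3)), (np.float64(42.0), np.float64(22.7)), (np.float64(43.5), np.float64(22.3)), (np.float64(45.0), np.float64(21.8)), (np.float64(46.5), np.float64(21.4)), (np.float64(48.0), np.float64(21.6)), (np.float64(49.5), np.float64(23.3)), (np.float64(51.0), np.float64(26.4)), (np.float64(52.5), np.float64(26.5)), (np.float64(54.0), np.float64(25.8)), (np.float64(55.5), np.float64(25.3)), (np.float64(57.0), np.float64(24.7)), (np.float64(58.5), np.float64(24.3)), (np.float64(60.0), np.float64(25.8)), (np.float64(61.5), np.float64(27.7)), (np.float64(63.0), np.float64(25.8)), (np.float64(64.5), np.float64(24.8)), (np.float64(66.0), np.float64(24.5)), (np.float64(67.5), np.float64(24.2)), (np.float64(69.0), np.float64(23.5)), (np.float64(70.5), np.float64(22.8)), (np.float64(72.0), np.float64(22.5)), (np.float64(73.5), np.float64(21.8))]
[0.48531622 0.09660734 0.20234546] 10.45
```

```bash
cat >> h.py <<'E'
def plan2(wps):
    s=readout.read_state(); p,Q=np.array(s["position"]),np.array(s["tcp_rot"])
    for x,yaw,pitch in wps:
        x=np.array(x);D=down(yaw)@R.from_euler('y',pitch,degrees=True).as_matrix(); d=Q.T@(x-p); w=R.from_matrix(Q.T@D).as_rotvec(degrees=True)
        print(x.round(3),yaw,pitch,"->",(d/.2).round(4).tolist(),(w/180).round(4).tolist(),"rows>=",round(max(np.linalg.norm(d)/.05,np.linalg.norm(w)/8.59),1)); p,Q=x,D
E
python3 - <<'E'
from h import *
plan2([((.4434,.0108,.21),1.95,-19),((.4434,.0108,.165),1.95,-19),((.4434,.0108,.1305),1.95,-19)])
E
```

```text
[0.443 0.011 0.21 ] 1.95 -19 -> [-0.2918, 0.375, 0.0605] [0.0184, 0.0008, 0.0539] rows>= 1.9
[0.443 0.011 0.165] 1.95 -19 -> [0.0733, 0.0, 0.2127] [0.0, 0.0, 0.0] rows>= 0.9
[0.443 0.011 0.13 ] 1.95 -19 -> [0.0562, 0.0, 0.1631] [0.0, 0.0, 0.0] rows>= 0.7
```

```bash
python3 -m pendant '[[-0.1,0.12,0.02,0.006,0,0.02,1],[-0.2,0.25,0.04,0.012,0,0.04,1],[-0.292,0.375,0.06,0.018,0.001,0.054,1],[-0.292,0.375,0.06,0.018,0.001,0.054,1],[-0.292,0.375,0.06,0.018,0.001,0.054,1],[-0.292,0.375,0.06,0.018,0.001,0.054,1]]' >/dev/null
python3 - <<'E'
from h import *
plan2([((.4434,.0108,.165),1.95,-19),((.4434,.0108,.1305),1.95,-19)])
E
```

```text
[0.443 0.011 0.165] 1.95 -19 -> [0.0696, 0.0021, 0.2191] [0.0005, -0.0009, 0.0] rows>= 0.9
[0.443 0.011 0.13 ] 1.95 -19 -> [0.0562, 0.0, 0.1631] [0.0, 0.0, 0.0] rows>= 0.7
```

```bash
python3 -m pendant '[[0.035,0.002,0.11,0,0,0,1],[0.07,0.002,0.22,0,0,0,1],[0.09,0.002,0.27,0,0,0,1],[0.11,0.002,0.33,0,0,0,1],[0.126,0.002,0.382,0,0,0,1],[0.126,0.002,0.382,0,0,0,1],[0.126,0.002,0.382,0,0,0,1]]'
python3 -m pendant '[[0,0,0,0,0,0,0.2],[0,0,0,0,0,0,-0.2],[0,0,0,0,0,0,-0.5],[0,0,0,0,0,0,-0.5],[0,0,0,0,0,0,-0.5],[0,0,0,0,0,0,-0.5]]'
python3 -m pendant '[[0,0,-0.12,0,0,0,-0.5],[0,0,-0.3,0,0,0,-0.5],[0,0,-0.5,0,0,0,-0.5],[0,0,-0.6,0,0.106,0,-0.5],[0,0,-0.6,0,0.106,0,-0.5],[0,0,-0.6,0,0.106,0,-0.5],[0,0,-0.6,0,0.106,0,-0.5]]'
cat > hp.py <<'E'
from h import *
im,d,K,T=cam("wrist");P=cloud(d,K,T);g=im.max(2)
m=(P[...,2]>.088)&(P[...,2]<.099)&(abs(P[...,1])<.06)&(P[...,0]<.6)&(P[...,0]>.3)&(g<90)
q=P[m][:,:2].astype(np.float32);r=cv2.minAreaRect(q);print(len(q),r,cv2.boxPoints(r).round(4).tolist(),np.polyfit(P[m][:,0],P[m][:,2],1),np.median(P[m][:,2]))
E
python3 hp.py
```

```text
time_s: 11.75
position: [0.4437, 0.0104, 0.1303]
tcp_rot: [[0.946, 0.034, -0.323], [0.032, -0.999, -0.013], [-0.324, 0.002, -0.946]]
force: [-0.6, -0.5, -1.2]
opening: 0.229
grasp_force: 30.0
time_s: 12.35
position: [0.4435, 0.0103, 0.1304]
tcp_rot: [[0.946, 0.034, -0.323], [0.032, -0.999, -0.013], [-0.324, 0.002, -0.946]]
force: [-0.1, 0.6, -0.1]
opening: 0.685
grasp_force: 0.0
time_s: 13.05
position: [0.4809, 0.012, 0.2444]
tcp_rot: [[0.999, 0.034, 0.003], [0.034, -0.999, -0.001], [0.003, 0.002, -1.0]]
force: [0.1, 0.4, 0.3]
opening: 0.75
grasp_force: 0.0
2797 ((0.42947033047676086, 0.009399203583598137), (0.10789024084806442, 0.020032424479722977), 1.843548059463501) [[0.3752000033855438, 0.01769999973475933], [0.375900000333786, -0.002300000051036477], [0.4837000072002411, 0.0010999999940395355], [0.4830999970436096, 0.0210999995470047]] [-0.00515507  0.09599011] 0.09388813872521914
```

```bash
python3 - <<'E'
from h import *
plan([((.428,.0102,.18),1.95),((.428,.0102,.132),1.95)])
E
```

```text
[0.428 0.01  0.18 ] 1.95 -> [-0.27, -0.0016, 0.3201] [0.0006, -0.0008, -0.0] rows>= 1.7
[0.428 0.01  0.132] 1.95 -> [0.0, 0.0, 0.24] [0.0, 0.0, 0.0] rows>= 1.0
```

```bash
python3 -m pendant '[[-0.2,0,0.1,0,0,0,-0.5],[-0.27,-0.001,0.3,0.001,-0.001,0,-0.5],[-0.27,-0.001,0.43,0.001,-0.001,0,-0.5],[-0.27,-0.001,0.56,0.001,-0.001,0,-0.5],[-0.27,-0.001,0.56,0.001,-0.001,0,-0.5]]'| sed -n 1,2p
python3 -m pendant '[[0,0,0,0,0,0,1],[0,0,0,0,0,0,1],[0,0,0,0,0,0,1],[0,0,0,0,0,0,1],[0,0,0,0,0,0,1],[0,0,0,0,0,0,1],[0,0,0,0,0,0,1],[0,0,0,0,0,0,1]]'|tail -2
python3 -m pendant '[[0,0,0,0,0,0,1],[0,0,0,0,0,0,1]]'
python3 -m pendant '[[0,0,-0.1,0,0,0,1],[0,0,-0.25,0,0,0,1],[0,0,-0.4,0,0,0,1],[0,0,-0.5,0,0,0,1],[0,0,-0.6,0,0,0,1],[0,0,-0.6,0,0,0,1],[0,0,-0.6,0,0,0,1]]'
python3 - <<'E'
from h import *
plan([tcp_tip(.0166+.014,-.075,.065,CO,CY)])
E
python3 pk.py
```

```text
time_s: 13.6
position: [0.4279, 0.01, 0.129]
opening: 0.223
grasp_force: 30.0
time_s: 14.6
position: [0.4288, 0.01, 0.132]
tcp_rot: [[0.999, 0.034, 0.001], [0.034, -0.999, 0.001], [0.001, -0.001, -1.0]]
force: [0.3, 0.4, 5.7]
opening: 0.226
grasp_force: 30.0
time_s: 15.3
position: [0.4284, 0.0099, 0.2513]
tcp_rot: [[0.999, 0.034, -0.0], [0.034, -0.999, 0.002], [-0.0, -0.002, -1.0]]
force: [-0.7, 0.7, -1.5]
opening: 0.229
grasp_force: 30.0
[0.495 0.099 0.178] 12.2 -> [0.3488, -0.4336, 0.367] [-0.0005, 0.0, -0.0569] rows>= 2.7
10 2712 [-17.5   0.3  18.4] [-12.3  37.5]
20 3238 [-12.7   0.3  13.5] [-19.1 -17.5]
30 6835 [-21.8   0.1  21.7] [-19.1 -15. ]
40 1483 [-8.3  0.7  9.3] [36.6 37.6]
50 1314 [-7.5  0.7  8.5] [37. 40.]
60 617 [-4.1  0.3  5.1] [43.1 46.2]
70 463 [-2.2  0.7  3.2] [45.6 47. ]
80 498 [-2.2  0.7  3.2] [45.7 47.2]
90 531 [-2.1  0.7  3.5] [45.7 47.1]
100 197 [-2.1  0.7  3.4] [45.8 47.1]
```

Regrasped square. Now the first key, with the rows counted from each call's start.

```bash
python3 -m pendant '[[0.1,-0.1,0,0,0,-0.03,1],[0.2,-0.25,0,0,0,-0.057,1],[0.349,-0.43,0.1,0,0,-0.057,1],[0.349,-0.433,0.25,0,0,-0.057,1],[0.349,-0.433,0.367,0,0,-0.057,1],[0.349,-0.433,0.367,0,0,-0.057,1],[0.349,-0.433,0.367,0,0,-0.057,1]]' >/dev/null
python3 -m pendant '[[0,0,0.08,0,0,0,1],[0,0,0.16,0,0,0,1],[0,0,0.24,0,0,0,1],[0,0,0.24,0,0,0,1]]' | grep -E 'pos|force'
python3 -m pendant '[[-0.04,0,0,0,0,0,1],[-0.08,0,0,0,0,0,1],[-0.12,0,0,0,0,0,1],[-0.16,0,0,0,0,0,1],[-0.2,0,0,0,0,0,1]]' | grep -E 'pos|force'
python3 -m pendant '[[-0.04,0,0,0,0,0,1],[-0.08,0,0,0,0,0,1],[-0.12,0,0,0,0,0,1],[-0.168,0,0,0,0,0,1],[-0.168,0,0,0,0,0,1],[-0.15,0,0,0,0,0,1],[-0.15,0,0,0,0,0,1]]' | grep -E 'pos|force'
python3 -m pendant '[[0,0,-0.1,0,0,0,1],[0,0,-0.24,0,0,0,1],[0,0,-0.24,0,0,0,1]]' >/dev/null
cat > keys.py <<'E'
from h import *
import sys
im,d,K,T=cam("scene");P=cloud(d,K,T);Q=fr(P,CO,CY);g=im.max(2)
save(im,sys.argv[1])
# dark blobs above plate / in slots
m=((g<70)&(Q[...,2]>.006)&(Q[...,2]<.03)&(abs(Q[...,1])<.1)&(Q[...,0]>-.1)&(Q[...,0]<.1)).astype(np.uint8)
n,lab,st,ce=cv2.connectedComponentsWithStats(m)
for i in range(1,n):
    if st[i,4]>12:
        q=Q[lab==i]*1000;t=q[q[:,2]>19];print("px",ce[i].round(0),"n",st[i,4],"x",np.percentile(q[:,0],[2,98]).round(0),"y",q[:,1].mean().round(0),"head",t.mean(0).round(1) if len(t) else None)
E
python3 keys.py s3.png; python3 - <<'E'
from h import *
plan([tcp_tip(.0299+.014,-.025,.065,CO,CY)])
E
```

```text
position: [0.4952, 0.0985, 0.1301]
force: [-0.9, -0.5, -1.1]
grasp_force: 30.0
position: [0.4558, 0.0903, 0.1309]
force: [-0.2, -0.8, -0.8]
grasp_force: 30.0
position: [0.4286, 0.0841, 0.1305]
force: [-0.2, -0.0, -1.9]
grasp_force: 30.0
px [323. 252.] n 51 x [-53. -14.] y -77.0 head [-49.4 -73.1  24.8]
px [371. 286.] n 132 x [12. 96.] y 29.0 head [50.4 28.9 23.6]
px [392. 284.] n 143 x [ 8. 97.] y 80.0 head [47.2 79.2 24.5]
px [329. 287.] n 37 x [14. 97.] y -69.0 head [ 72.1 -69.   22.6]
px [349. 284.] n 119 x [13. 97.] y -22.0 head [ 45.7 -22.3  23.3]
[0.498 0.151 0.178] 12.2 -> [0.4075, -0.2529, 0.0099] [-0.0, -0.0016, 0.0002] rows>= 1.9
```

Key 1 is out, with its head at clamp x ≈ -49. Next is the y = -25 slot.

```bash
python3 -m pendant '[[0.15,-0.1,0,0,0,0,1],[0.3,-0.2,0,0,0,0,1],[0.407,-0.253,0.01,0,-0.001,0,1],[0.407,-0.253,0.01,0,-0.001,0,1],[0.407,-0.253,0.01,0,-0.001,0,1]]' >/dev/null
python3 -m pendant '[[0,0,0.08,0,0,0,1],[0,0,0.16,0,0,0,1],[0,0,0.24,0,0,0,1],[0,0,0.24,0,0,0,1]]' | grep -E 'pos|force'
python3 -m pendant '[[-0.04,0,0,0,0,0,1],[-0.08,0,0,0,0,0,1],[-0.12,0,0,0,0,0,1],[-0.16,0,0,0,0,0,1],[-0.2,0,0,0,0,0,1],[-0.24,0,0,0,0,0,1]]' | grep -E 'pos|force'
python3 -m pendant '[[-0.04,0,0,0,0,0,1],[-0.08,0,0,0,0,0,1],[-0.12,0,0,0,0,0,1],[-0.16,0,0,0,0,0,1],[-0.195,0,0,0,0,0,1],[-0.195,0,0,0,0,0,1],[-0.175,0,0,0,0,0,1],[-0.175,0,0,0,0,0,1]]' | grep -E 'pos|force'
python3 -m pendant '[[0,0,-0.1,0,0,0,1],[0,0,-0.24,0,0,0,1],[0,0,-0.24,0,0,0,1]]' >/dev/null
python3 keys.py s4.png; python3 - <<'E'
from h import *
plan([tcp_tip(.0397+.014,.025,.065,CO,CY)])
E
```

```text
position: [0.4932, 0.1498, 0.1265]
force: [0.4, -0.8, -1.2]
grasp_force: 30.0
position: [0.4483, 0.1405, 0.129]
force: [-0.8, -0.7, -1.8]
grasp_force: 30.0
position: [0.4162, 0.1333, 0.1288]
force: [0.1, 0.9, -1.3]
grasp_force: 30.0
px [343. 252.] n 68 x [-56. -15.] y -27.0 head [-52.  -25.6  24.3]
px [323. 252.] n 51 x [-51. -14.] y -77.0 head [-49.5 -72.8  24.3]
px [371. 286.] n 127 x [ 9. 97.] y 29.0 head [50.4 29.  23.7]
px [392. 284.] n 143 x [ 8. 97.] y 80.0 head [46.7 79.5 23.7]
px [350. 285.] n 63 x [11. 97.] y -19.0 head [ 55.9 -18.9  22. ]
px [329. 291.] n 27 x [39. 98.] y -69.0 head [ 80.8 -69.   24. ]
[0.497 0.202 0.178] 12.2 -> [0.4646, -0.2493, 0.0006] [-0.0002, -0.0006, 0.0002] rows>= 2.1
```

```bash
python3 -m pendant '[[0.15,-0.1,0,0,0,0,1],[0.3,-0.2,0,0,0,0,1],[0.464,-0.249,0,0,0,0,1],[0.464,-0.249,0,0,0,0,1],[0.464,-0.249,0,0,0,0,1]]' >/dev/null
python3 -m pendant '[[0,0,0.08,0,0,0,1],[0,0,0.16,0,0,0,1],[0,0,0.24,0,0,0,1],[0,0,0.24,0,0,0,1]]' | grep -E 'pos|force'
python3 -m pendant '[[-0.04,0,0,0,0,0,1],[-0.08,0,0,0,0,0,1],[-0.12,0,0,0,0,0,1],[-0.16,0,0,0,0,0,1],[-0.2,0,0,0,0,0,1],[-0.24,0,0,0,0,0,1]]' | grep -E 'pos|force'
python3 -m pendant '[[-0.04,0,0,0,0,0,1],[-0.08,0,0,0,0,0,1],[-0.12,0,0,0,0,0,1],[-0.16,0,0,0,0,0,1],[-0.2,0,0,0,0,0,1],[-0.24,0,0,0,0,0,1],[-0.24,0,0,0,0,0,1],[-0.22,0,0,0,0,0,1]]' | grep -E 'pos|force'
python3 -m pendant '[[0,0,-0.1,0,0,0,1],[0,0,-0.24,0,0,0,1],[0,0,-0.24,0,0,0,1]]' >/dev/null
python3 keys.py s5.png; python3 - <<'E'
from h import *
plan([tcp_tip(.0202+.014,.075,.065,CO,CY)])
E
```

```text
position: [0.4921, 0.2005, 0.1263]
force: [-1.1, -1.0, -1.7]
grasp_force: 30.0
position: [0.4473, 0.1913, 0.129]
force: [0.6, 0.5, -1.5]
grasp_force: 30.0
position: [0.4043, 0.1819, 0.1288]
force: [1.0, -0.3, -1.3]
grasp_force: 30.0
px [323. 251.] n 56 x [-55. -14.] y -77.0 head [-50.5 -72.8  24.8]
px [343. 252.] n 65 x [-54. -15.] y -27.0 head [-51.7 -25.7  25.3]
px [363. 253.] n 68 x [-55. -14.] y 23.0 head [-50.5  23.   24.6]
px [372. 285.] n 80 x [10. 97.] y 31.0 head [57.2 31.  23. ]
px [392. 284.] n 138 x [ 8. 98.] y 80.0 head [49.2 79.5 23.8]
px [350. 286.] n 64 x [10. 98.] y -19.0 head [ 57.5 -18.8  22.1]
px [329. 287.] n 39 x [19. 97.] y -69.0 head [ 68.4 -68.8  21.1]
[0.467 0.246 0.178] 12.2 -> [0.3613, -0.2499, 0.0014] [-0.0004, -0.0008, 0.0001] rows>= 1.8
```

```bash
python3 -m pendant '[[0.15,-0.1,0,0,0,0,1],[0.3,-0.2,0,0,0,0,1],[0.361,-0.25,0,0,0,0,1],[0.361,-0.25,0,0,0,0,1],[0.361,-0.25,0,0,0,0,1]]' >/dev/null
python3 -m pendant '[[0,0,0.08,0,0,0,1],[0,0,0.16,0,0,0,1],[0,0,0.24,0,0,0,1],[0,0,0.24,0,0,0,1]]' | grep -E 'pos|force'
python3 -m pendant '[[-0.04,0,0,0,0,0,1],[-0.08,0,0,0,0,0,1],[-0.12,0,0,0,0,0,1],[-0.16,0,0,0,0,0,1],[-0.2,0,0,0,0,0,1]]' | grep -E 'pos|force'
python3 -m pendant '[[-0.04,0,0,0,0,0,1],[-0.08,0,0,0,0,0,1],[-0.12,0,0,0,0,0,1],[-0.16,0,0,0,0,0,1],[-0.188,0,0,0,0,0,1],[-0.188,0,0,0,0,0,1],[-0.17,0,0,0,0,0,1]]' | grep -E 'pos|force'
python3 -m pendant '[[0,0,-0.1,0,0,0,1],[0,0,-0.24,0,0,0,1],[0,0,-0.5,0,0,0,1],[0,0,-0.5,0,0,0,1]]' >/dev/null
python3 keys.py s6.png;python3 pk.py; python3 - <<'E'
from h import *
# tote entry: tote centre (.105,-.012) in shelf frame, tote yaw -4.3 rel.
c=toW((.105,-.012),SO,SY); print("tote",c)
tip=toW((-.036,0),c,SY-4.3);print("tip",tip,fr(np.array([*tip,0]),SO,SY))
ts=fr(np.array([*tip,0]),SO,SY)
plan([(np.array([.45,.02,.25]),12.2),tcp_tip(-.06,ts[1],.064,SO,SY),tcp_tip(ts[0],ts[1],.064,SO,SY)])
E
```

```text
position: [0.4624, 0.2448, 0.1266]
force: [-0.6, 0.2, -1.2]
grasp_force: 30.0
position: [0.4251, 0.2376, 0.1293]
force: [-0.5, 0.7, -1.2]
grasp_force: 30.0
position: [0.3922, 0.2304, 0.1288]
force: [0.4, -0.3, -1.3]
grasp_force: 30.0
px [323. 251.] n 57 x [-56. -14.] y -77.0 head [-51.3 -73.   25. ]
px [343. 251.] n 70 x [-57. -15.] y -27.0 head [-52.9 -25.6  24.3]
px [363. 252.] n 77 x [-56. -14.] y 23.0 head [-53.   24.   24.3]
px [382. 252.] n 69 x [-57. -15.] y 73.0 head [-53.3  73.5  24. ]
px [371. 285.] n 82 x [ 8. 98.] y 31.0 head [52.8 31.  22.9]
px [393. 285.] n 105 x [ 8. 97.] y 81.0 head [56.9 81.  23.4]
px [350. 285.] n 61 x [11. 97.] y -19.0 head [ 59.7 -18.9  22.6]
px [330. 298.] n 15 x [69. 99.] y -69.0 head [ 91.9 -69.   24.6]
10 3363 [-17.5  -0.1  17.7] [-11.1  36.6]
20 2471 [-12.7  -0.1  13.2] [-19.8  35.4]
30 6618 [-21.4   0.1  21.3] [-19.7 -16.2]
40 1469 [-8.7 -0.   9. ] [35.2 36.3]
50 1385 [-8.   0.3  8.4] [35.5 37.6]
60 668 [-4.9  0.1  5.1] [41.7 44.3]
70 462 [-2.6  0.3  2.9] [44.2 45.6]
80 491 [-2.6  0.3  2.8] [44.3 45.6]
90 527 [-2.5  0.3  3.1] [44.3 45.6]
100 259 [-2.4  0.3  3.1] [44.2 45.6]
tote [ 0.74760944 -0.3029123 ]
tip [ 0.71323806 -0.29220681] [ 0.06910134 -0.00930077  0.        ]
[0.45 0.02 0.25] 12.2 -> [0.0505, 1.0889, -0.1011] [-0.0005, -0.0005, 0.0001] rows>= 4.4
[ 0.461 -0.234  0.177] -13.0 -> [-0.2156, 1.2523, 0.365] [0.0, 0.0, 0.14] rows>= 5.3
[ 0.587 -0.263  0.177] -13.0 -> [0.6455, 0.0, 0.0] [0.0, 0.0, 0.0] rows>= 2.6
```

All four keys are out, at clamp y -75, -25, 25 and 75 with heads at x ≈ -52. Now the tote.

```bash
python3 -m pendant '[[0,0.2,-0.05,0,0,0,1],[0.03,0.4,-0.05,0,0,0,1],[0.03,0.545,-0.1,0,0,0,1],[0.03,0.545,-0.1,0,0,0,1]]' >/dev/null
python3 -m pendant '[[0.02,0.2,0,0,0,0,1],[0.02,0.4,0,0,0,0,1],[0.02,0.545,0,0,0,0,1],[0.02,0.545,0,0,0,0,1]]' >/dev/null
python3 -m pendant '[[-0.05,0.2,0,0,0,0,1],[-0.1,0.4,0,0,0,0.03,1],[-0.108,0.6,0,0,0,0.06,1],[-0.108,0.626,0,0,0,0.06,1],[-0.108,0.626,0,0,0,0.06,1]]' >/dev/null
python3 - <<'E'
from h import *
ts=(.0691,-.0093)
plan([tcp_tip(-.06,ts[1],.064,SO,SY)]);print(readout.read_state()["time_s"])
E
```

```text
[ 0.461 -0.234  0.177] -13.0 -> [0.0208, 0.6349, 0.3494] [-0.0007, 0.0018, 0.0797] rows>= 2.9
27.2
```

```bash
python3 -m pendant '[[0,0.2,0,0,0,0.03,1],[0.02,0.4,0,0,0,0.06,1],[0.02,0.635,0.1,0,0,0.08,1],[0.02,0.635,0.25,0,0.001,0.08,1],[0.02,0.635,0.35,0,0.001,0.08,1],[0.02,0.635,0.35,0,0.001,0.08,1],[0.02,0.635,0.35,0,0.001,0.08,1]]' >/dev/null
python3 - <<'E'
from h import *
im,d,K,T=cam("scene");save(cv2.resize(im[180:380,20:290],None,fx=2.9,fy=2.9,interpolation=cv2.INTER_CUBIC),"s7.png")
im,d,K,T=cam("top");P=cloud(d,K,T);Q=fr(P,SO,SY);im=im.astype(int)
m=(abs(Q[...,1])<.145)&(Q[...,0]>.12)&(Q[...,0]<.2)&(Q[...,2]>.042)&(Q[...,2]<.058)&(im[...,0]<75)&(im[...,2]>=im[...,0])
A=Q[m]*1000;A=A[A[:,0]>145]; print(len(A),A[:,1].min(),A[:,1].max(),np.polyfit(A[:,1],A[:,0],1))
plan([tcp_tip(.0691,-.0093,.064,SO,SY)])
E
```

```text
159 -111.76948269336027 77.21220615764845 [6.85461690e-02 1.64633411e+02]
[ 0.587 -0.263  0.177] -13.0 -> [0.6408, 0.0057, 0.0117] [-0.0, -0.0004, 0.0007] rows>= 2.6
```

View pics/s7.png

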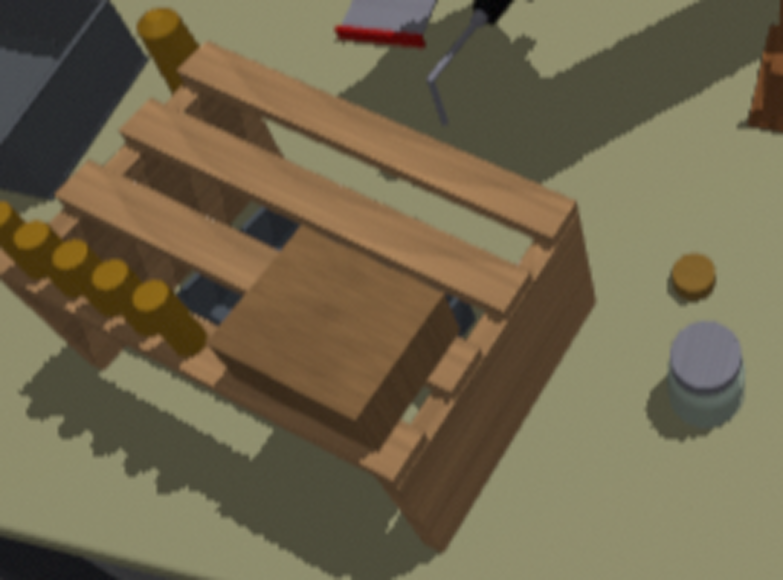

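The hook stands in front of the shelf at (440,100) in the crop, and the tote is still under it. In, down and pull.

```bash
python3 -m pendant '[[0.15,0.003,0,0,0,0,1],[0.3,0.005,0.012,0,0,0.001,1],[0.45,0.005,0.012,0,0,0.001,1],[0.6,0.005,0.012,0,0,0.001,1],[0.64,0.005,0.012,0,0,0.001,1],[0.64,0.005,0.012,0,0,0.001,1]]' | grep -E 'pos|force'
python3 -m pendant '[[0,0,0.06,0,0,0,1],[0,0,0.12,0,0,0,1],[0,0,0.18,0,0,0,1],[0,0,0.22,0,0,0,1],[0,0,0.22,0,0,0,1]]' | grep -E 'pos|force'
python3 -m pendant '[[-0.05,0,0,0,0,0,1],[-0.1,0,0,0,0,0,1],[-0.15,0,0,0,0,0,1],[-0.2,0,0,0,0,0,1],[-0.25,0,0,0,0,0,1]]' | grep -E 'pos|force'
python3 - <<'E'
from h import *
im,d,K,T=cam("top");P=cloud(d,K,T);Q=fr(P,SO,SY);im=im.astype(int)
m=(abs(Q[...,1])<.145)&(Q[...,0]>.06)&(Q[...,0]<.2)&(Q[...,2]>.042)&(Q[...,2]<.058)&(im[...,0]<75)&(im[...,2]>=im[...,0])
A=Q[m]*1000;A=A[abs(A[:,1])<70];print(len(A),np.percentile(A[:,0],[5,50,95]))
E
```

```text
position: [0.5869, -0.2637, 0.1769]
force: [-1.2, -0.8, -1.5]
grasp_force: 30.0
position: [0.5843, -0.2634, 0.1298]
force: [0.7, -0.0, -1.9]
grasp_force: 30.0
position: [0.5362, -0.2525, 0.1324]
force: [1.3, -0.3, -0.8]
grasp_force: 30.0Traceback (most recent call last):
  File "<stdin>", line 4, in <module>
    return _quantile_unchecked(
        a, q, axis, out, overwrite_input, method, keepdims, weights)
    return _ureduce(a,
                    func=_quantile_ureduce_func,
    ...<5 lines>...
                    overwrite_input=overwrite_input,
                    method=method)
    r = func(a, **kwargs)
    result = _quantile(arr,
                       quantiles=q,
    ...<2 lines>...
                       out=out,
                       weights=wgt)
    slices_having_nans = np.isnan(arr[-1, ...])
                                  ~~~^^^^^^^^^
IndexError: index -1 is out of bounds for axis 0 with size 0
```

```bash
python3 -m pendant '[[-0.06,0,0,0,0,0,1],[-0.12,0,0,0,0,0,1],[-0.18,0,0,0,0,0,1],[-0.24,0,0,0,0,0,1],[-0.3,0,0,0,0,0,1],[-0.36,0,0,0,0,0,1],[-0.4,0,0,0,0,0,1]]' | grep -E 'pos|force'
cat > tote.py <<'E'
from h import *
im,d,K,T=cam("top");P=cloud(d,K,T);Q=fr(P,SO,SY);im=im.astype(int)
m=(abs(Q[...,1])<.145)&(Q[...,0]>-.25)&(Q[...,0]<-.01)&(Q[...,2]>.042)&(Q[...,2]<.056)&(im.max(2)<110)&(im[...,2]>=im[...,0])
m=cv2.morphologyEx(m.astype(np.uint8),cv2.MORPH_OPEN,np.ones((2,2)))>0
n,lab,st,ce=cv2.connectedComponentsWithStats(m.astype(np.uint8),connectivity=8)
A=np.vstack([P[lab==i] for i in range(1,n) if st[i,4]>=8])
r=cv2.minAreaRect(A[:,:2].astype(np.float32));print(len(A),r,cv2.boxPoints(r).round(3).tolist())
print("centre in shelf",fr(np.array([*r[0],0]),SO,SY))
E
python3 tote.py
```

```text
position: [0.4581, -0.2341, 0.1321]
force: [1.4, -0.2, -0.8]
grasp_force: 30.0Traceback (most recent call last):
  File "tote.py", line 6, in <module>
    A=np.vstack([P[lab==i] for i in range(1,n) if st[i,4]>=8])
    return _nx.concatenate(arrs, 0, dtype=dtype, casting=casting)
           ~~~~~~~~~~~~~~~^^^^^^^^^^^^^^^^^^^^^^^^^^^^^^^^^^^^^^^
ValueError: need at least one array to concatenate
```

```bash
python3 - <<'E'
from h import *
im,d,K,T=cam("top");a=cv2.resize(im[60:300,240:480],(560,560),interpolation=cv2.INTER_CUBIC)
save(a,"t2.png")
E
```

```text
(no output)
```

View pics/t2.png

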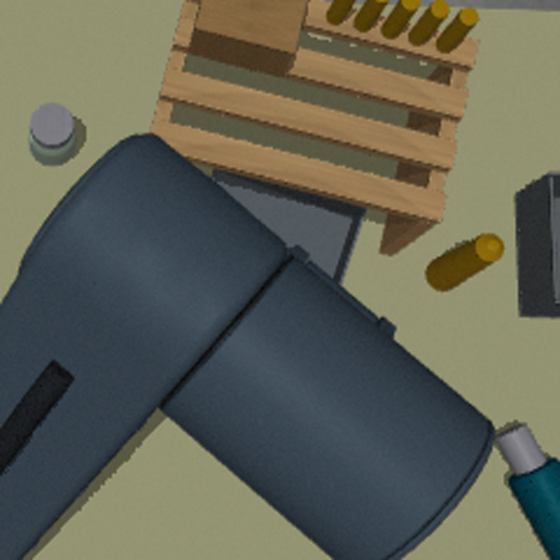

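The tote is coming out: its back half shows at (290,210), just leaving the front slat. I'll keep pulling.

```bash
python3 -m pendant '[[-0.06,0,0,0,0,0,1],[-0.12,0,0,0,0,0,1],[-0.18,0,0,0,0,0,1],[-0.24,0,0,0,0,0,1],[-0.3,0,0,0,0,0,1],[-0.36,0,0,0,0,0,1],[-0.4,0,0,0,0,0,1],[-0.4,0,0,0,0,0,1]]' | grep -E 'pos|force'
python3 -m pendant '[[0.03,0,0,0,0,0,1],[0.06,0,0,0,0,0,1],[0.06,0,-0.2,0,0,0,1],[0.06,0,-0.4,0,0,0,1],[0.06,0,-0.6,0,0,0,1],[0.06,0,-0.6,0,0,0,1]]' | grep -E 'time|pos|force'
python3 - <<'E'
from h import *
im,d,K,T=cam("scene");P=cloud(d,K,T);np.save("s8P.npy",P);save(im,"s8.png")
for r in look_for("tote","scene")[:4]: print(r)
save(cv2.resize(im[120:330,20:300],None,fx=2.8,fy=2.8,interpolation=cv2.INTER_CUBIC),"s8c.png")
plan([((.45,-.05,.26),1.95),((.428,.0100,.26),1.95)])
E
python3 pk.py
```

```text
position: [0.3795, -0.2152, 0.1318]
force: [0.2, 0.2, -1.7]
grasp_force: 30.0
time_s: 31.85
position: [0.396, -0.2211, 0.2565]
force: [-0.0, -1.4, -1.1]
grasp_force: 30.0
{'extent': [140.7, 186.3, 225.6, 244.9], 'conf': 0.58}
[ 0.45 -0.05  0.26] 1.95 -> [0.0821, -0.8878, -0.0369] [0.0004, -0.0007, -0.0837] rows>= 3.6
[0.428 0.01  0.26 ] 1.95 -> [-0.0997, -0.3036, 0.0] [0.0, 0.0, 0.0] rows>= 1.3
10 3026 [-16.8   0.8  18.7] [-11.7  37.1]
20 2895 [-12.2   0.8  13.8] [-19.5 -17.6]
30 6899 [-21.5   0.3  21.4] [-19.4 -15.7]
40 1474 [-7.8  1.1  9.8] [36. 37.]
50 1357 [-7.1  1.1  9. ] [36.4 38.7]
60 660 [-4.   1.2  5.9] [42.4 45.3]
70 453 [-1.7  0.8  3.7] [45.2 46.4]
80 497 [-1.7  1.2  3.7] [45.1 46.4]
90 527 [-1.6  1.2  4. ] [45.  46.5]
100 229 [-1.6  1.2  3.9] [45.1 46.5]
```

View pics/s8c.png

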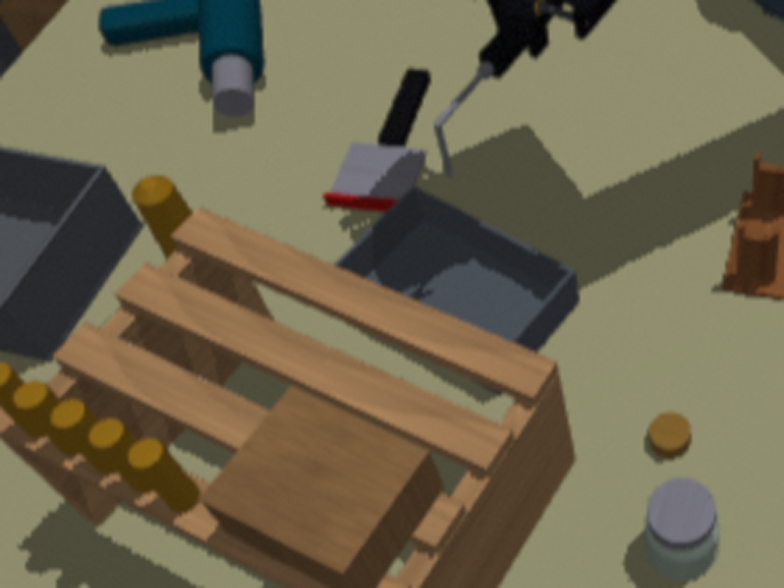

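The tote stands in front of the shelf, with its front corner at (410,190) and right corner at (575,280). I'll measure it before laying the pick down.

```bash
python3 - <<'E'
from h import *
P=np.load("s8P.npy");im=cv2.imread("pics/s8.png").astype(int);Q=fr(P,SO,SY)
m=(Q[...,2]>.043)&(Q[...,2]<.056)&(abs(Q[...,1])<.14)&(Q[...,0]>-.22)&(Q[...,0]<.0)&(im.max(2)<110)&(im[...,0]>=im[...,2])
A=Q[m]*1000;r=cv2.minAreaRect(A[:,:2].astype(np.float32));print(len(A),r,cv2.boxPoints(r).round(0).tolist())
E
python3 -m pendant '[[0,-0.2,0,0,0,-0.03,1],[0.05,-0.4,0,0,0,-0.06,1],[0.08,-0.6,-0.03,0,0,-0.084,1],[0.08,-0.8,-0.03,0,0,-0.084,1],[0.08,-0.888,-0.03,0,0,-0.084,1],[0.08,-0.888,-0.03,0,0,-0.084,1]]' >/dev/null
python3 tote.py
```

```text
351 ((-102.68545532226562, -7.248435974121094), (195.84005737304688, 104.37010192871094), 87.37960815429688) [[-159.0, -103.0], [-55.0, -107.0], [-46.0, 88.0], [-150.0, 93.0]]
299 ((0.4389405846595764, -0.20613333582878113), (0.21065935492515564, 0.43099355697631836), 62.321617126464844) [[0.19900000095367432, -0.19900000095367432], [0.5809999704360962, -0.4000000059604645], [0.6790000200271606, -0.21299999952316284], [0.296999990940094, -0.013000000268220901]]
centre in shelf [-0.21752823  0.01286314  0.        ]
```

```bash
python3 - <<'E'
from h import *
plan([((.428,.0102,.24),1.95)])
E
```

```text
[0.428 0.01  0.24 ] 1.95 -> [-0.0898, -0.2965, 0.0829] [-0.0005, 0.0012, 0.001] rows>= 1.3
```

```bash
python3 -m pendant '[[-0.04,-0.15,0,0,0,0,1],[-0.09,-0.297,0,0,0.001,0.001,1],[-0.09,-0.297,0.083,0,0.001,0.001,1],[-0.09,-0.297,0.083,0,0.001,0.001,1],[-0.09,-0.297,0.083,0,0.001,0.001,1]]' >/dev/null
python3 - <<'E'
from h import *
plan([((.428,.0102,.132),1.95)])
E
```

```text
[0.428 0.01  0.132] 1.95 -> [-0.0056, -0.0101, 0.5446] [-0.0002, -0.0006, -0.0014] rows>= 2.2
```

```bash
python3 -m pendant '[[-0.005,-0.008,0.1,0,0,-0.001,1],[-0.005,-0.008,0.25,0,0,-0.001,1],[-0.005,-0.008,0.35,0,0,-0.001,1],[-0.005,-0.008,0.42,0,0,-0.001,1],[-0.005,-0.008,0.48,0,0,-0.001,1],[-0.005,-0.008,0.545,0,0,-0.001,1],[-0.005,-0.008,0.545,0,0,-0.001,1]]'
python3 -m pendant '[[0,0,0,0,0,0,0.2],[0,0,0,0,0,0,-0.2],[0,0,0,0,0,0,-0.5],[0,0,0,0,0,0,-0.5],[0,0,0,0,0,0,-0.5],[0,0,0,0,0,0,-0.5]]' | tail -3
python3 -m pendant '[[0,0,-0.12,0,0,0,-0.5],[0,0,-0.3,0,0,0,-0.5],[0,0,-0.5,0,0,0,-0.5],[-0.2,0,-0.6,0,0,0,-0.5],[-0.2,0,-0.6,0,0,0,-0.5]]' | sed -n 1,2p
python3 hp.py; python3 tote.py
```

```text
time_s: 33.85
position: [0.4291, 0.0095, 0.1317]
tcp_rot: [[0.999, 0.032, 0.003], [0.032, -0.999, 0.0], [0.003, -0.0, -1.0]]
force: [0.4, 0.3, -0.7]
opening: 0.226
grasp_force: 30.0
force: [-0.2, 0.3, -0.0]
opening: 0.678
grasp_force: 0.0
time_s: 34.95
position: [0.3837, 0.0103, 0.254]
4644 ((0.4282882809638977, 0.008931680582463741), (0.10855252295732498, 0.019745079800486565), 1.5799757242202759) [[0.37380000948905945, 0.01730000041425228], [0.3743000030517578, -0.002400000113993883], [0.4828000068664551, 0.0006000000284984708], [0.4823000133037567, 0.0203000009059906]] [-0.00087459  0.09411971] 0.09381041862115833
324 ((0.43980446457862854, -0.20452824234962463), (0.20701393485069275, 0.4310324788093567), 62.321617126464844) [[0.20100000500679016, -0.19599999487400055], [0.5830000042915344, -0.3959999978542328], [0.6790000200271606, -0.21299999952316284], [0.296999990940094, -0.013000000268220901]]
centre in shelf [-0.21704756  0.01462143  0.        ]
```

The pick lies level in the rest. Now a wrist look at the keys.

```bash
python3 - <<'E'
from h import *
plan([((.48,.172,.24),1.95)])
E
python3 -m pendant '[[0.15,-0.25,0,0,0,0,-0.5],[0.3,-0.5,0,0,0,0,-0.5],[0.45,-0.8,0,0,0,-0.057,-0.5],[0.51,-0.8,0.07,0,0,-0.057,-0.5],[0.51,-0.8,0.07,0,0,-0.057,-0.5],[0.51,-0.8,0.07,0,0,-0.057,-0.5]]' | sed -n 2,3p
cat > kw.py <<'E'
from h import *
import sys
im,d,K,T=cam("wrist");P=cloud(d,K,T);Q=fr(P,CO,CY);g=im.max(2);save(im,sys.argv[1])
m=((g<80)&(Q[...,2]>.008)&(Q[...,2]<.032)&(abs(Q[...,1])<.14)&(Q[...,0]>-.14)&(Q[...,0]<.1)).astype(np.uint8)
n,lab,st,ce=cv2.connectedComponentsWithStats(m)
for i in range(1,n):
    if st[i,4]>80:
        q=Q[lab==i]*1000;t=q[q[:,2]>22]; r=cv2.minAreaRect(q[:,:2].astype(np.float32))
        print("px",ce[i].round(0),st[i,4],"rect",np.round(r[0],1),np.round(r[1],1),round(r[2],1),"head",len(t),t.mean(0).round(1) if len(t) else None, "W",toW(t.mean(0)[:2]/1000,CO,CY).round(4) if len(t) else None)
E
python3 kw.py w4.png
```

```text
[0.48  0.172 0.24 ] 1.95 -> [0.4906, -0.7965, 0.0666] [-0.0, -0.0015, -0.0] rows>= 3.8
position: [0.4843, 0.1734, 0.2369]
tcp_rot: [[0.977, 0.213, 0.0], [0.213, -0.977, -0.0], [0.0, 0.0, -1.0]]
px [179.  14.] 124 rect [37.8 82. ] [ 1. 21.] 88.5 head 19 [37.4 81.9 23.8] W [0.5957 0.2813]
px [376. 113.] 713 rect [-36.2 -75.9] [10.3 43.3] 75.5 head 116 [-53.4 -71.   25.8] W [0.5392 0.1127]
px [200. 123.] 155 rect [-38.   73.9] [ 8.4 42.3] 86.9 head 15 [-54.5  72.9  24.3] W [0.5078 0.2531]
px [258. 119.] 248 rect [-37.3  24.2] [ 8.5 41.1] 87.9 head 61 [-54.7  23.7  25.8] W [0.5179 0.205 ]
px [315. 116.] 646 rect [-38.6 -24.7] [10.1 41.8] 87.6 head 117 [-55.7 -23.9  25.9] W [0.527  0.1583]
```

View pics/w4.png

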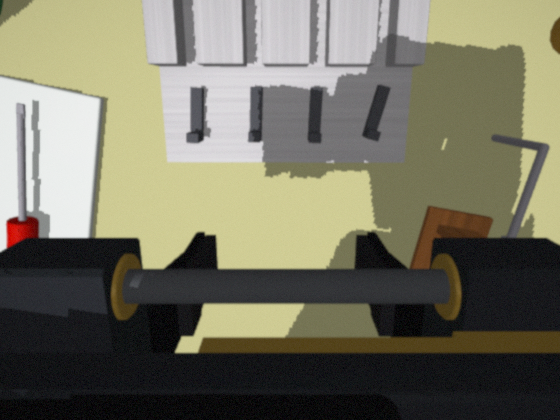

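The four keys lie on the front plate at (197,115), (256,113), (315,113) and (376,113). The last one is skewed about 14°. I start with that one, with the fingers part open.

```bash
cat > kp.py <<'E'
from h import *
import sys
x,y,a=map(float,sys.argv[1:4]); w=toW((x/1000,y/1000),CO,CY); z=float(sys.argv[4]) if len(sys.argv)>4 else .13
plan([((w[0],w[1],z),CY+a)]); print(readout.read_state()["time_s"])
E
python3 kp.py -46 -73.5 -14.5; python3 kp.py -46 -73.5 0
```

```text
[0.547 0.112 0.13 ] -2.3000000000000007 -> [0.2445, 0.3637, 0.5369] [0.0001, -0.0, 0.0808] rows>= 2.8
35.7
[0.547 0.112 0.13 ] 12.2 -> [0.2445, 0.3637, 0.5369] [0.0001, -0.0, 0.0002] rows>= 2.8
35.7
```

```bash
python3 -m pendant '[[0.1,0.15,0,0,0,0.04,0.3],[0.244,0.364,0,0,0,0.081,0.3],[0.244,0.364,0.2,0,0,0.081,0.3],[0.244,0.364,0.4,0,0,0.081,0.3],[0.244,0.364,0.53,0,0,0.081,0.3],[0.244,0.364,0.537,0,0,0.081,0.3],[0.244,0.364,0.537,0,0,0.081,0.3]]' | sed -n 2,5p
python3 kp.py -46 -73.5 -14.5 .0765
python3 - <<'E'
from h import *
im,d,K,T=cam("wrist");P=cloud(d,K,T);Q=fr(P,CO,CY);g=im.max(2);save(im,"w5.png")
s=readout.read_state();L=(P-np.array(s["position"]))@np.array(s["tcp_rot"])*1000
m=(g<80)&(P[...,2]>.008)&(P[...,2]<.03)&(abs(L[...,1])<14)&(L[...,0]>-20)&(L[...,0]<45)
a=L[m];print(len(a));r=cv2.minAreaRect(a[:,:2].astype(np.float32));print(r)
E
```

```text
position: [0.5473, 0.111, 0.1315]
tcp_rot: [[0.999, -0.043, 0.002], [-0.043, -0.999, 0.0], [0.002, -0.001, -1.0]]
force: [0.0, 0.0, 0.7]
opening: 0.356
[0.547 0.112 0.076] -2.3000000000000007 -> [-0.0025, -0.0042, 0.2752] [-0.0002, -0.0006, -0.0009] rows>= 1.1
36.4
1204
((9.181232452392578, -0.4451870918273926), (8.969715118408203, 42.72034454345703), 89.87679290771484)
```

```bash
python3 -m pendant '[[0,-0.002,0.1,0,0,0,0.3],[0,-0.002,0.2,0,0,0,0.3],[0,-0.002,0.275,0,0,0,0.3],[0,-0.002,0.275,0,0,0,0.3]]' | sed -n 2,2p
python3 -m pendant '[[0,0,0,0,0,0,1],[0,0,0,0,0,0,1],[0,0,0,0,0,0,1],[0,0,0,0,0,0,1],[0,0,0,0,0,0,1],[0,0,0,0,0,0,1]]'
python3 -m pendant '[[0,0,-0.1,0,0,0,1],[0,0,-0.3,0,0,0,1],[0,0,-0.5,0,0,0,1],[0,0,-0.7,0,0,0,1],[0,0,-0.7,0,0,0,1]]'
python3 - <<'E'
from h import *
plan([((.52,-.12,.22),-15.6),((.50,-.25,.24),-15.6)])
E
```

```text
position: [0.5476, 0.1123, 0.0761]
time_s: 37.45
position: [0.5485, 0.1124, 0.0773]
tcp_rot: [[0.999, -0.041, 0.005], [-0.041, -0.999, 0.001], [0.005, -0.001, -1.0]]
force: [0.1, -0.5, 6.3]
opening: 0.109
grasp_force: 30.0
time_s: 37.95
position: [0.5505, 0.1125, 0.2217]
tcp_rot: [[0.999, -0.041, 0.015], [-0.041, -0.999, 0.001], [0.015, -0.001, -1.0]]
force: [0.6, -0.4, 0.2]
opening: 0.113
grasp_force: 30.0
[ 0.52 -0.12  0.22] -15.6 -> [-0.1051, 1.1676, 0.0054] [-0.0009, -0.0047, 0.0736] rows>= 4.7
[ 0.5  -0.25  0.24] -15.6 -> [0.0785, 0.6529, -0.1] [0.0, 0.0, 0.0] rows>= 2.7
```

```bash
python3 -m pendant '[[-0.05,0.2,0,0,0,0,1],[-0.1,0.4,0,0,0,0,1],[-0.15,0.6,0,0,0,0.03,1],[-0.15,0.8,0,0,-0.004,0.06,1],[-0.15,0.9,0,0,-0.004,0.074,1],[-0.15,0.9,0,0,-0.004,0.074,1]]' | sed -n 2,3p
python3 -m pendant '[[0,0.2,0,0,0,0,1],[0,0.4,-0.05,0,0,0,1],[0,0.6,-0.1,0,0,0,1],[0,0.8,-0.1,0,0,0,1],[0,0.93,-0.1,0,0,0,1],[0,0.93,-0.1,0,0,0,1]]' | sed -n 1,3p
cat > tw.py <<'E'
from h import *
import sys
im,d,K,T=cam("wrist");P=cloud(d,K,T);save(im,sys.argv[1]);im=im.astype(int)
s=readout.read_state();print(s["position"],s["opening"])
m=(P[...,2]>.044)&(P[...,2]<.056)&(abs(P[...,0]-.56)<.12)&(abs(P[...,1]+.25)<.16)&(im.max(2)<120)
m=cv2.morphologyEx(m.astype(np.uint8),cv2.MORPH_OPEN,np.ones((3,3)))>0
A=P[m];r=cv2.minAreaRect(A[:,:2].astype(np.float32));print(len(A),r,cv2.boxPoints(r).round(3).tolist())
print("shelf",fr(np.array([*r[0],0]),SO,SY))
E
python3 tw.py w6.png
```

```text
position: [0.5099, -0.0689, 0.2153]
tcp_rot: [[0.962, -0.275, -0.01], [-0.275, -0.962, 0.002], [-0.01, 0.0, -1.0]]
time_s: 39.15
position: [0.4597, -0.2476, 0.2357]
tcp_rot: [[0.962, -0.273, -0.009], [-0.273, -0.962, 0.002], [-0.009, 0.001, -1.0]]
[ 0.45963955 -0.24567544  0.23549634] 0.10882675251978036
2943 ((0.5477906465530396, -0.2544211745262146), (0.18973079323768616, 0.10287436842918396), 71.11344909667969) [[0.46799999475479126, -0.328000009059906], [0.5659999847412109, -0.3610000014305115], [0.6269999742507935, -0.1809999942779541], [0.5299999713897705, -0.14800000190734863]]
shelf [-0.10060558 -0.00970115  0.        ]
```

View pics/w6.png

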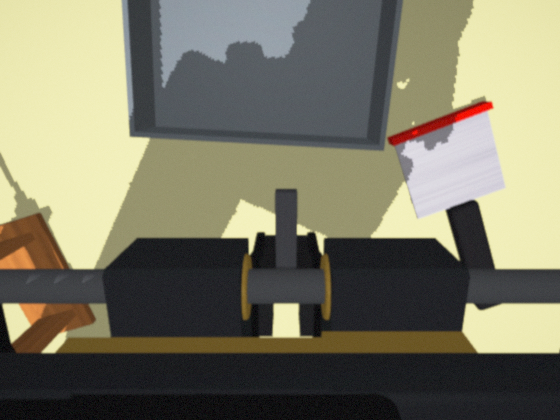

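The key is held, at (287,230). The tote's front edge runs from (130,133) to (385,148), so it is turned a few degrees. Dropping the key in.

```bash
cat > tp.py <<'E'
from h import *
import sys
TO=np.array([.556,-.257]);TY=-18.9
x,y,z=map(float,sys.argv[1:4]);w=toW((x/1000,y/1000),TO,TY);plan([((w[0],w[1],z),TY)]); print(readout.read_state()["time_s"])
E
python3 tp.py 12 -45 .16
```

```text
[ 0.553 -0.303  0.16 ] -18.9 -> [0.5307, 0.1518, 0.3717] [-0.0003, 0.0034, 0.0173] rows>= 2.7
39.2
```

```bash
python3 -m pendant '[[0.2,0.08,0,0,0.003,0.017,1],[0.4,0.15,0.1,0,0.003,0.017,1],[0.53,0.152,0.25,0,0.003,0.017,1],[0.53,0.152,0.372,0,0.003,0.017,1],[0.53,0.152,0.372,0,0.003,0.017,1],[0.53,0.152,0.372,0,0.003,0.017,1]]' | sed -n 2,3p
python3 tp.py 12 -45 .085
```

```text
position: [0.5529, -0.3009, 0.1601]
tcp_rot: [[0.948, -0.319, -0.003], [-0.319, -0.948, 0.002], [-0.003, -0.001, -1.0]]
[ 0.553 -0.303  0.085] -18.9 -> [0.0046, 0.0128, 0.3752] [-0.0004, 0.001, 0.0015] rows>= 1.5
39.8
```

```bash
python3 -m pendant '[[0,0.01,0.1,0,0,0,1],[0,0.01,0.2,0,0,0,1],[0,0.01,0.3,0,0,0,1],[0,0.01,0.375,0,0,0,1],[0,0.01,0.375,0,0,0,1]]' | sed -n 2,4p
python3 -m pendant '[[0,0,0,0,0,0,0.5],[0,0,0,0,0,0,0.5],[0,0,0,0,0,0,0.5],[0,0,0,0,0,0,0.5]]' | tail -2
python3 -m pendant '[[0,0,-0.15,0,0,0,0.5],[0,0,-0.4,0,0,0,0.5],[0,0,-0.65,0,0,0,0.5],[0,0,-0.8,0,0,0,0.5],[0,0,-0.8,0,0,0,0.5]]' | sed -n 2,2p
python3 kp.py -48.6 -24.5 -2.4 .18
```

```text
position: [0.5519, -0.304, 0.0852]
tcp_rot: [[0.947, -0.321, -0.002], [-0.321, -0.947, 0.002], [-0.003, -0.001, -1.0]]
force: [-0.1, -0.5, 0.0]
opening: 0.246
grasp_force: 0.0
position: [0.5549, -0.3068, 0.2522]
[0.534 0.159 0.18 ] 9.799999999999999 -> [-0.8514, -2.1748, 0.3409] [0.0024, -0.0033, -0.1585] rows>= 9.4
41.2
```

```bash
python3 -m pendant '[[-0.08,-0.2,0,0,0,0,0.3],[-0.16,-0.42,0,0,0,0,0.3],[-0.24,-0.62,0,0,0,0,0.3],[-0.3,-0.78,0,0,0,0,0.3],[-0.35,-0.9,0,0,0,0,0.3]]' >/dev/null
python3 -m pendant '[[-0.08,-0.2,0,0,0,0,0.3],[-0.16,-0.42,0,0,0,0,0.3],[-0.24,-0.62,0,0,0,0,0.3],[-0.3,-0.78,0,0,0,0,0.3],[-0.35,-0.9,0,0,0,0,0.3]]' >/dev/null
python3 -m pendant '[[-0.05,-0.15,0.1,0,0,-0.04,0.3],[-0.1,-0.25,0.2,0.001,-0.001,-0.08,0.3],[-0.15,-0.37,0.34,0.002,-0.003,-0.12,0.3],[-0.15,-0.37,0.34,0.002,-0.003,-0.158,0.3],[-0.15,-0.37,0.34,0.002,-0.003,-0.158,0.3],[-0.15,-0.37,0.34,0.002,-0.003,-0.158,0.3]]' | sed -n 1,3p
cat > kc.py <<'E'
from h import *
im,d,K,T=cam("wrist");P=cloud(d,K,T);g=im.max(2)
s=readout.read_state();L=(P-np.array(s["position"]))@np.array(s["tcp_rot"])*1000
m=((g<80)&(P[...,2]>.008)&(P[...,2]<.03)&(abs(L[...,1])<60)&(L[...,0]>-30)&(L[...,0]<60)).astype(np.uint8)
n,lab,st,ce=cv2.connectedComponentsWithStats(m)
for i in range(1,n):
    if st[i,4]>150:
        a=L[lab==i];r=cv2.minAreaRect(a[:,:2].astype(np.float32));print(st[i,4],np.round(r[0],1),np.round(r[1],1),round(r[2],1),"z",a[:,2].max().round(1))
print("TCPz",s["position"][2],s["time_s"])
E
python3 kc.py; python3 kp.py -48.6 -24.5 -2.4 .0765
```

```text
time_s: 42.8
position: [0.5309, 0.1604, 0.1773]
tcp_rot: [[0.986, 0.166, -0.009], [0.166, -0.986, 0.006], [-0.008, -0.008, -1.0]]
787 [15.2  2.6] [ 8.8 42.6] 88.8 z 168.5
TCPz 0.1777835743959807 42.85
[0.534 0.159 0.076] 9.799999999999999 -> [0.017, 0.0113, 0.5062] [-0.0025, 0.0023, -0.0014] rows>= 2.0
42.85
```

```bash
python3 -m pendant '[[0.02,0.012,0.1,-0.002,0.002,0,0.3],[0.02,0.012,0.3,-0.002,0.002,0,0.3],[0.02,0.012,0.4,-0.002,0.002,0,0.3],[0.02,0.012,0.506,-0.002,0.002,0,0.3],[0.02,0.012,0.506,-0.002,0.002,0,0.3]]' | sed -n 2,2p
python3 -m pendant '[[0,0,0,0,0,0,1],[0,0,0,0,0,0,1],[0,0,0,0,0,0,1],[0,0,0,0,0,0,1],[0,0,0,0,0,0,1],[0,0,0,0,0,0,1]]' | tail -5
python3 -m pendant '[[0,0,-0.1,0,0,0,1],[0,0,-0.3,0,0,0,1],[0,0,-0.5,0,0,0,1],[0,0,-0.7,0,0,0,1],[0,0,-0.7,0,0,0,1]]' | tail -2
python3 tp.py -35 -45 .22
```

```text
position: [0.5349, 0.1587, 0.0755]
position: [0.5348, 0.1594, 0.0772]
tcp_rot: [[0.986, 0.169, -0.001], [0.169, -0.986, 0.001], [-0.0, -0.001, -1.0]]
force: [0.0, -0.5, 5.4]
opening: 0.108
grasp_force: 30.0
opening: 0.111
grasp_force: 30.0
[ 0.508 -0.288  0.22 ] -18.9 -> [-0.523, 2.1836, 0.0009] [-0.0012, -0.0032, 0.159] rows>= 9.0
44.45
```

```bash
python3 -m pendant '[[-0.06,0.2,0,0,0,0,1],[-0.1,0.42,0,0,0,0,1],[-0.15,0.62,0,0,0,0,1],[-0.2,0.85,0,0,0,0,1],[-0.22,0.92,0,0,0,0,1]]' >/dev/null
python3 -m pendant '[[-0.06,0.2,0,0,0,0,1],[-0.1,0.42,0,0,0,0,1],[-0.15,0.62,0,0,0,0,1],[-0.2,0.85,0,0,0,0,1],[-0.22,0.92,0,0,0,0,1]]' >/dev/null
python3 -m pendant '[[-0.04,0.15,0,0,0,0.04,1],[-0.08,0.343,0,0,-0.001,0.08,1],[-0.08,0.343,0,-0.001,-0.003,0.12,1],[-0.08,0.343,0,-0.001,-0.003,0.159,1],[-0.08,0.343,0,-0.001,-0.003,0.159,1]]' | sed -n 2,3p
python3 tp.py -35 -45 .085
```

```text
position: [0.5054, -0.2875, 0.2148]
tcp_rot: [[0.946, -0.324, -0.013], [-0.324, -0.946, 0.001], [-0.012, 0.003, -1.0]]
[ 0.508 -0.288  0.085] -18.9 -> [0.0228, -0.0033, 0.6488] [0.0009, 0.004, -0.0] rows>= 2.6
45.95
```

```bash
python3 -m pendant '[[0.022,-0.003,0.15,0.001,0.004,0,1],[0.022,-0.003,0.35,0.001,0.004,0,1],[0.022,-0.003,0.5,0.001,0.004,0,1],[0.022,-0.003,0.6,0.001,0.004,0,1],[0.022,-0.003,0.648,0.001,0.004,0,1],[0.022,-0.003,0.648,0.001,0.004,0,1]]' | sed -n 2,4p
python3 -m pendant '[[0,0,0,0,0,0,0.5],[0,0,0,0,0,0,0.5],[0,0,0,0,0,0,0.5],[0,0,0,0,0,0,0.5]]' | tail -2
python3 -m pendant '[[0,0,-0.15,0,0,0,0.5],[0,0,-0.4,0,0,0,0.5],[0,0,-0.65,0,0,0,0.5],[0,0,-0.8,0,0,0,0.5],[0,0,-0.8,0,0,0,0.5]]' | sed -n 2,2p
python3 kp.py -47.3 24 -2.2 .18
```

```text
position: [0.5081, -0.2882, 0.0847]
tcp_rot: [[0.947, -0.322, -0.001], [-0.322, -0.947, 0.001], [-0.001, -0.0, -1.0]]
force: [-0.6, -0.6, -0.8]
opening: 0.245
grasp_force: 0.0
position: [0.5106, -0.291, 0.2521]
[0.525 0.207 0.18 ] 10.0 -> [-0.7428, -2.3804, 0.3367] [0.0029, -0.0038, -0.1606] rows>= 10.1
47.45
```

```bash
python3 -m pendant '[[-0.06,-0.2,0,0,0,0,0.3],[-0.13,-0.42,0,0,0,0,0.3],[-0.2,-0.62,0,0,0,0,0.3],[-0.26,-0.84,0,0,0,0,0.3],[-0.3,-0.96,0,0,0,0,0.3]]' >/dev/null
python3 -m pendant '[[-0.06,-0.2,0,0,0,0,0.3],[-0.13,-0.42,0,0,0,0,0.3],[-0.2,-0.62,0,0,0,0,0.3],[-0.26,-0.84,0,0,0,0,0.3],[-0.3,-0.96,0,0,0,0,0.3]]' >/dev/null
python3 -m pendant '[[-0.05,-0.15,0.1,0,0,-0.04,0.3],[-0.1,-0.3,0.2,0.001,-0.001,-0.08,0.3],[-0.143,-0.46,0.336,0.003,-0.004,-0.12,0.3],[-0.143,-0.46,0.336,0.003,-0.004,-0.16,0.3],[-0.143,-0.46,0.336,0.003,-0.004,-0.16,0.3],[-0.143,-0.46,0.336,0.003,-0.004,-0.16,0.3]]' | sed -n 2,3p
python3 kc.py; python3 kp.py -47.3 24 -2.2 .0765
```

```text
position: [0.522, 0.2089, 0.1777]
tcp_rot: [[0.986, 0.169, -0.011], [0.169, -0.986, 0.008], [-0.009, -0.01, -1.0]]
786 [14.2  2.4] [ 8.7 42.6] 89.7 z 169.8
TCPz 0.17812135449433256 49.1
[0.525 0.207 0.076] 10.0 -> [0.0167, 0.0161, 0.5079] [-0.0031, 0.0027, -0.0016] rows>= 2.0
49.1
```

```bash
python3 -m pendant '[[0.018,0.014,0.1,-0.003,0.003,0,0.3],[0.018,0.014,0.3,-0.003,0.003,0,0.3],[0.018,0.014,0.4,-0.003,0.003,0,0.3],[0.018,0.014,0.506,-0.003,0.003,0,0.3],[0.018,0.014,0.506,-0.003,0.003,0,0.3]]' | sed -n 2,2p
python3 -m pendant '[[0,0,0,0,0,0,1],[0,0,0,0,0,0,1],[0,0,0,0,0,0,1],[0,0,0,0,0,0,1],[0,0,0,0,0,0,1],[0,0,0,0,0,0,1]]' | tail -2
python3 -m pendant '[[0,0,-0.1,0,0,0,1],[0,0,-0.3,0,0,0,1],[0,0,-0.5,0,0,0,1],[0,0,-0.7,0,0,0,1],[0,0,-0.7,0,0,0,1]]' | tail -2
python3 tp.py -35 40 .22
```

```text
position: [0.5253, 0.2068, 0.0758]
opening: 0.108
grasp_force: 30.0
opening: 0.105
grasp_force: 30.0
[ 0.536 -0.208  0.22 ] -18.9 -> [-0.3199, 2.0575, 0.0055] [-0.0013, -0.004, 0.16] rows>= 8.3
50.7
```

```bash
python3 -m pendant '[[-0.06,0.2,0,0,0,0,1],[-0.09,0.42,0,0,0,0,1],[-0.12,0.62,0,0,0,0,1],[-0.15,0.85,0,0,0,0,1]]' >/dev/null
python3 -m pendant '[[-0.06,0.2,0,0,0,0,1],[-0.09,0.42,0,0,0,0,1],[-0.12,0.62,0,0,0,0,1],[-0.13,0.85,0,0,0,0,1]]' >/dev/null
python3 -m pendant '[[-0.02,0.15,0,0,0,0.04,1],[-0.04,0.357,0,0,-0.001,0.08,1],[-0.04,0.357,0,-0.001,-0.004,0.12,1],[-0.04,0.357,0,-0.001,-0.004,0.16,1],[-0.04,0.357,0,-0.001,-0.004,0.16,1]]' | sed -n 2,3p
python3 tp.py -35 40 .085; python3 tw.py w7.png
```

```text
position: [0.532, -0.2087, 0.2153]
tcp_rot: [[0.946, -0.325, -0.014], [-0.325, -0.946, -0.0], [-0.013, 0.004, -1.0]]
[ 0.536 -0.208  0.085] -18.9 -> [0.0252, -0.0131, 0.6511] [0.0014, 0.0041, -0.0003] rows>= 2.6
52.0
[ 0.53207846 -0.20834748  0.21547064] 0.11111534251459051
4814 ((0.556443452835083, -0.2553340792655945), (0.1870325356721878, 0.11964212357997894), 71.01087951660156) [[0.4690000116825104, -0.3240000009536743], [0.5830000042915344, -0.3630000054836273], [0.6430000066757202, -0.1860000044107437], [0.5299999713897705, -0.1469999998807907]]
shelf [-0.09196919 -0.0086442   0.        ]
```

View pics/w7.png

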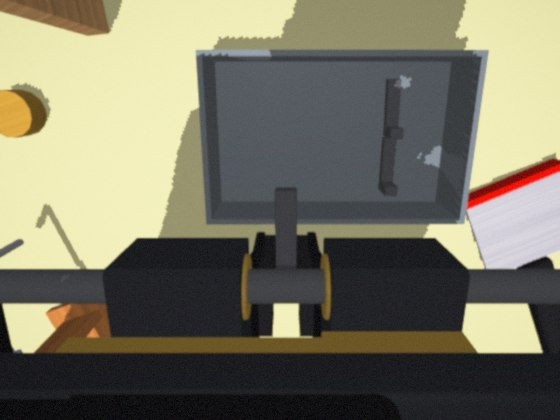

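Two keys lie in the tote, at (392,105) and (388,165). The tote's measured centre of (0.556, -0.255) agrees with my figure. The third key goes into the left half.

```bash
python3 -m pendant '[[0.025,-0.013,0.15,0.001,0.004,0,1],[0.025,-0.013,0.35,0.001,0.004,0,1],[0.025,-0.013,0.5,0.001,0.004,0,1],[0.025,-0.013,0.6,0.001,0.004,0,1],[0.025,-0.013,0.65,0.001,0.004,0,1],[0.025,-0.013,0.65,0.001,0.004,0,1]]' | sed -n 2,4p
python3 -m pendant '[[0,0,0,0,0,0,0.5],[0,0,0,0,0,0,0.5],[0,0,0,0,0,0,0.5],[0,0,0,0,0,0,0.5]]' | tail -2
python3 -m pendant '[[0,0,-0.15,0,0,0,0.5],[0,0,-0.4,0,0,0,0.5],[0,0,-0.65,0,0,0,0.5],[0,0,-0.8,0,0,0,0.5],[0,0,-0.8,0,0,0,0.5]]' | sed -n 2,2p
python3 kp.py -48 74 -3 .18
```

```text
position: [0.536, -0.2071, 0.085]
tcp_rot: [[0.947, -0.322, -0.002], [-0.322, -0.947, -0.001], [-0.001, 0.001, -1.0]]
force: [-0.0, 0.6, -0.5]
opening: 0.245
grasp_force: 0.0
position: [0.539, -0.2089, 0.2523]
[0.514 0.256 0.18 ] 9.2 -> [-0.8759, -2.1581, 0.3389] [0.0026, -0.004, -0.1561] rows>= 9.4
53.55
```

```bash
python3 -m pendant '[[-0.08,-0.2,0,0,0,0,0.3],[-0.16,-0.42,0,0,0,0,0.3],[-0.24,-0.62,0,0,0,0,0.3],[-0.3,-0.8,0,0,0,0,0.3],[-0.35,-0.9,0,0,0,0,0.3]]' >/dev/null
python3 -m pendant '[[-0.08,-0.2,0,0,0,0,0.3],[-0.16,-0.42,0,0,0,0,0.3],[-0.24,-0.62,0,0,0,0,0.3],[-0.3,-0.8,0,0,0,0,0.3],[-0.35,-0.9,0,0,0,0,0.3]]' >/dev/null
python3 -m pendant '[[-0.06,-0.12,0.1,0,0,-0.04,0.3],[-0.12,-0.24,0.2,0.001,-0.001,-0.08,0.3],[-0.176,-0.358,0.339,0.003,-0.004,-0.12,0.3],[-0.176,-0.358,0.339,0.003,-0.004,-0.156,0.3],[-0.176,-0.358,0.339,0.003,-0.004,-0.156,0.3],[-0.176,-0.358,0.339,0.003,-0.004,-0.156,0.3]]' | sed -n 2,3p
python3 kc.py; python3 kp.py -48 74 -3 .0765
```

```text
position: [0.5106, 0.2572, 0.1771]
tcp_rot: [[0.988, 0.157, -0.011], [0.157, -0.988, 0.008], [-0.01, -0.009, -1.0]]
858 [14.3  2.2] [43.   9.3] 0.1 z 168.0
TCPz 0.17754384634909565 55.2
[0.514 0.256 0.076] 9.2 -> [0.0175, 0.0141, 0.505] [-0.0029, 0.0028, -0.001] rows>= 2.0
55.2
```

```bash
python3 -m pendant '[[0.019,0.013,0.1,-0.003,0.003,0,0.3],[0.019,0.013,0.3,-0.003,0.003,0,0.3],[0.019,0.013,0.4,-0.003,0.003,0,0.3],[0.019,0.013,0.504,-0.003,0.003,0,0.3],[0.019,0.013,0.504,-0.003,0.003,0,0.3]]' | sed -n 2,2p
python3 -m pendant '[[0,0,0,0,0,0,1],[0,0,0,0,0,0,1],[0,0,0,0,0,0,1],[0,0,0,0,0,0,1],[0,0,0,0,0,0,1],[0,0,0,0,0,0,1]]' | tail -2
python3 -m pendant '[[0,0,-0.1,0,0,0,1],[0,0,-0.3,0,0,0,1],[0,0,-0.5,0,0,0,1],[0,0,-0.7,0,0,0,1],[0,0,-0.7,0,0,0,1]]' | tail -2
python3 tp.py 14 40 .22
```

```text
position: [0.5143, 0.2555, 0.0756]
opening: 0.111
grasp_force: 30.0
opening: 0.107
grasp_force: 30.0
[ 0.582 -0.224  0.22 ] -18.9 -> [-0.0609, 2.4265, 0.0059] [-0.0014, -0.0037, 0.156] rows>= 9.7
56.8
```

```bash
python3 -m pendant '[[-0.02,0.2,0,0,0,0,1],[-0.03,0.42,0,0,0,0,1],[-0.04,0.65,0,0,0,0,1],[-0.06,0.85,0,0,0,0,1],[-0.06,0.97,0,0,0,0,1]]' >/dev/null
python3 -m pendant '[[0,0.2,0,0,0,0,1],[0,0.42,0,0,0,0,1],[0,0.65,0,0,0,0,1],[0,0.85,0,0,0,0,1],[0,0.97,0,0,0,0,1]]' >/dev/null
python3 -m pendant '[[0,0.15,0,0,0,0.04,1],[0,0.35,0,0,-0.001,0.08,1],[0,0.486,0,-0.001,-0.004,0.12,1],[0,0.486,0,-0.001,-0.004,0.156,1],[0,0.486,0,-0.001,-0.004,0.156,1]]' | sed -n 2,3p
python3 tp.py 14 40 .085
```

```text
position: [0.5787, -0.2254, 0.2153]
tcp_rot: [[0.945, -0.326, -0.014], [-0.326, -0.945, -0.001], [-0.013, 0.005, -1.0]]
[ 0.582 -0.224  0.085] -18.9 -> [0.0222, -0.0171, 0.651] [0.0016, 0.0042, -0.0006] rows>= 2.6
58.3
```

```bash
python3 -m pendant '[[0.022,-0.017,0.15,0.001,0.004,0,1],[0.022,-0.017,0.35,0.001,0.004,0,1],[0.022,-0.017,0.5,0.001,0.004,0,1],[0.022,-0.017,0.6,0.001,0.004,0,1],[0.022,-0.017,0.65,0.001,0.004,0,1],[0.022,-0.017,0.65,0.001,0.004,0,1]]' | sed -n 2,4p
python3 -m pendant '[[0,0,0,0,0,0,0.5],[0,0,0,0,0,0,0.5],[0,0,0,0,0,0,0.5],[0,0,0,0,0,0,0.5]]' | tail -2
python3 -m pendant '[[0,0,-0.15,0,0,0,0.5],[0,0,-0.4,0,0,0,0.5],[0,0,-0.65,0,0,0,0.5],[-0.3,0,-0.8,0,0,0,0.5],[-0.3,0,-0.8,0,0,0,0.5],[-0.3,0,-0.8,0,0,0,0.5]]' | sed -n 1,2p
python3 tw.py w8.png; python3 - <<'E'
from h import *
im,d,K,T=cam("scene");P=cloud(d,K,T)
a=cv2.imread("pics/w8.png")[:240];b=cv2.cvtColor(im,cv2.COLOR_RGB2BGR)[130:340]
cv2.imwrite("pics/f.png",np.vstack([a,b]))
for n in("pick","bottle","jar","scraper","pillar_candle","weight","screwdriver","wax_stub"):
    for r in look_for(n,"scene")[:1]: print(n,round(r["conf"],2),np.round(r["extent"]).tolist())
E
```

```text
position: [0.5819, -0.2219, 0.0849]
tcp_rot: [[0.947, -0.322, -0.003], [-0.322, -0.947, -0.001], [-0.002, 0.002, -1.0]]
force: [-0.2, 0.1, 0.7]
opening: 0.245
grasp_force: 0.0
time_s: 59.9
position: [0.5245, -0.2024, 0.2488]
[ 0.52584394 -0.20312527  0.24794351] 0.24913777064722947
3641 ((0.5559207797050476, -0.25565996766090393), (0.18804633617401123, 0.11953162401914597), 71.10832977294922) [[0.4690000116825104, -0.32499998807907104], [0.5820000171661377, -0.36399999260902405], [0.6430000066757202, -0.1860000044107437], [0.5299999713897705, -0.1469999998807907]]
shelf [-0.09240516 -0.00907931  0.        ]
bottle 0.56 [453.0, 245.0, 507.0, 300.0]
jar 0.62 [250.0, 292.0, 277.0, 328.0]
pillar_candle 0.81 [66.0, 182.0, 87.0, 208.0]
weight 0.72 [13.0, 194.0, 226.0, 372.0]
screwdriver 0.84 [434.0, 191.0, 442.0, 250.0]
wax_stub 0.64 [454.0, 240.0, 465.0, 254.0]
```

View pics/f.png

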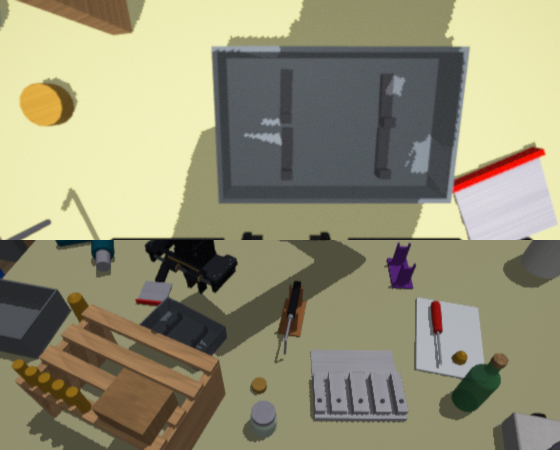

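All four keys lie in the tote, at (286,95), (286,150), (386,95) and (384,150). The pick is in its rest, the clamp is empty, and nothing else has moved.

```bash
python3 -c "
from rig import bot; print(bot.hand_in())"
```

```text
the job is handed in; nothing more can be done
None
```

The job is handed in, though the hand-in reported no verdict: my last pictures show all four keys in the upright tote clear of the shelf, the pick level in both cradles of its rest and nothing else visibly moved; one mistyped move tilted the pick in the grip early on, so I laid it back and regrasped it.

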